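Change the batch on a rotary paint rack

ROBOT

A 6-joint arm with a two-finger parallel gripper is mounted at the origin on the work surface. World frame = base frame: x ahead of the robot, y to its left, z up, the work surface at z = 0. Lengths are in m, angles in rad, forces in N, time in s.
With the tool pointing down it reaches from about 0.35 to 0.725 m from the base axis. Payload 6 kg.
Tool frame: the origin (TCP) lies between the finger pads, 19 mm behind the fingertips; this is the grasp point; z points along the fingers, y is the direction in which the jaws open and shut (so a half turn about z gives the same grasp; the last joint's range is limited). The gripper opens to 85 mm and grips with 20 to 120 N. Pads are 22 mm wide; open, the fingers measure 114 mm over their backs; the gripper's body (76 mm by 85 mm) begins 54 mm behind the grasp point. The pads swing forward as they close: fully open they stand 13 mm farther back than shut.
Start: joints at [-0.876, 0.04, 0.085, 0, -1.615, -0.334], TCP at [0.212, -0.561, 0.25] pointing down, gripper open.
Joint ranges: [-2.56, 2.56], [-1.29, 2.01], [-1.08, 1.49], [-3.29, 1.98], [-2.81, -0.18], [-2.99, 2.99]. Speed limits (rad/s): [2.57, 2.57, 3.01, 3.14, 3.14, 3.14].

INTERFACE

Orientations are given as a rotation vector (axis times angle).
In Python, from cell import manip, optics gives the robot as it stands. The module is installed in compiled form; this text tells all that it offers.
- The arm moves only by the shell command python3 -m jog 'ROWS' [FORCE]. ROWS is text: rows parted by semicolons, each of 5 numbers parted by spaces: the shift along the tool's x, y, z in m, then the turn about the tool's z in rad, then the closure, from -1 (fully open) to 1 (shut). A call has 1 to 5 rows; each row shifts and turns the pose as measured when the row begins, along the tool's axes as they then stand; what a row does not reach is not made up. A row lasts 1/10 s, in which the tool goes at most 50 mm and 8.59 degrees, less where a joint would pass 70% of its speed; a pose out of reach is approached as far as the arm can. A call is refused whole if a number of a shift passes 0.05 or a number of a turn 0.15, either way. A call with a gripper value outside its range is refused whole. The fingers move at their own pace and stop on an object; FORCE is the grip in N (left out, the last holds). Time passes only in rows, so rows that do not move let the fingers close. It gives the time, the measured TCP pose, the force and the opening at its end, in the units of the state.
- manip.state(): the state, without advancing time (a new reading comes with each control period).
- optics.capture(name): name is "scene" or "top" or "wrist"; returns (picture, depth): 384x512x3 uint8, red, green, blue; 384x512 float32, m along the optical axis (not along the pixel's ray), 0 where there is no reading.
- optics.camera_info(name): a dict with "mtx" (3x3 intrinsics, pixels), "dist_coeffs" ([k1, k2, p1, p2, k3] as OpenCV has them; the pictures are not rectified), "rvec" (rotation vector, rad) and "tvec" (3), from world to camera coordinates, as OpenCV has them. Camera axes: x right, y down, z forward; pixel columns grow to the right and rows downward; lengths in m; the calibration is good to about 2 mm. A picture is of the moment at which its call begins: read the wrist's pose just before it. camera_info takes no time and is no camera call; for the wrist camera it gives the pose at the moment of the call.
- manip.job_done(): hands the job in, once; it reports no verdict.
The state is a dict: "t": time; "joints": joint angles; "qd": joint speeds; "joint_efforts": joint torques, N m; "tool_pos": TCP position; "tool_rot": TCP orientation; "wrist_force": force on the tool from outside, world axes, zero at the start; "ft_torque": the same for the moment, N m; "opening": finger opening in m.
Only numpy, scipy, OpenCV 4.12 (cv2) and the standard library are available. Lean on these libraries where they do the work, as an engineer would, in place of code of your own. Each camera call takes 0.05 s, during which the arm holds its last target.

TASK

Change the batch on the paint rack: take the finished grey enclosures hanging on the rail off it by their carriers and stand them upright in the black tray, and hang every bare aluminium enclosure that stands on the bench on the rail, lifting its hook over the anti-jump lip and lowering it until the foot sits on the channel floor behind the lip, while the rack stays parked with its crank over the pointer. Then turn the rack by hand, either way, one full turn back to the pointer to see that everything stays on, and let go. Leave the other things on the bench where they are.

Things in the scene. Friction and masses are not known exactly. Their poses are not given: they have to be found in the camera images.
- rail_axis (a point): Point on the turning axis of the paint rack, level with the rail's channel floor (190 mm above the bench). Frame of the fixed foot (round, 200 mm across, low, on the left of the bench, turned differently each time): z up, x towards the flat steel pointer lying on the bench, which ends 218 mm from the axis. The column and hub are at most 72 mm across.
- rack_turn (a joint): Angle of the rack's turning part, rad: about 0 at the start, 0 when the crank arm is over the pointer, growing anticlockwise from above and counting on past a full turn (6.28). Turns both ways, with bearing friction (about 0.25 N m), stays where left. It carries a hexagonal rail: six straight channel sides, middles 130 mm from the axis, 60 degrees apart, and six spokes.
- rail_side0 (a point): On the turning part: middle of the channel floor of the side above the pointer when the joint reads 0 (x outwards, z up); the other sides follow every 60 degrees. Channel 20 mm wide inside, 135 mm long, floor 4 mm thick; lip outside and wall inside 4 mm thick, 16 mm above the floor. A stabiliser bar runs below: 28 to 36 mm outwards, 28 to 38 mm below the floor. One carrier a side.
- crank_grip (a point): Middle of the upright black crank grip on the turning part: a cylinder 20 mm across, from 212 to 262 mm above the bench, 65 mm from the axis, straight over the pointer direction when the joint reads 0. This point is 235 mm above the bench. The sleeve turns freely on its pin, so it can be gripped firmly and led round in a circle.
- tray: Low black plastic tray fixed to the bench on the right, near the robot: 130 mm (x) by 250 mm (y) outside, walls 4 mm thick and 22 mm high, floor 4 mm thick. Origin: centre of its underside, x and y along its sides. Two enclosures fit next to each other along y, their x along the tray's x.
- raw1: Bare aluminium enclosure on its carrier, on the bench at right (two or three of three present). Origin at underside level, straight below foot and tab; z up. Box x -47 to 25, y +-42, 40 mm high. On it a C-hook of flat bar: its back (26 wide) at x -38 to -44, mouth open to +x, free from z 40 to 120. 184 mm tall, 0.34 kg. Hung: -x outwards, back against the stabiliser bar.
- raw1_foot (a point): Underside centre of the foot of raw1's hook, 120 mm above its origin; on the channel floor when seated. Foot: 8 mm along x, 36 along y, z 120 to 144. Bridge of the C: z 144 to 150, x -44 to 4. Grip tab above the foot: 8 mm thick (along x), 36 mm wide (along y), z 150 to 184: take it from above, closing along x, TCP about z 174.
- raw2: Bare aluminium enclosure on its carrier, on the bench at right (two or three of three present). Origin at underside level, straight below foot and tab; z up. Box x -47 to 25, y +-42, 40 mm high. On it a C-hook of flat bar: its back (26 wide) at x -38 to -44, mouth open to +x, free from z 40 to 120. 184 mm tall, 0.34 kg. Hung: -x outwards, back against the stabiliser bar.
- raw2_foot (a point): Underside centre of the foot of raw2's hook, 120 mm above its origin; on the channel floor when seated. Foot: 8 mm along x, 36 along y, z 120 to 144. Bridge of the C: z 144 to 150, x -44 to 4. Grip tab above the foot: 8 mm thick (along x), 36 mm wide (along y), z 150 to 184: take it from above, closing along x, TCP about z 174.
- raw3: Bare aluminium enclosure on its carrier, on the bench at right (two or three of three present). Origin at underside level, straight below foot and tab; z up. Box x -47 to 25, y +-42, 40 mm high. On it a C-hook of flat bar: its back (26 wide) at x -38 to -44, mouth open to +x, free from z 40 to 120. 184 mm tall, 0.34 kg. Hung: -x outwards, back against the stabiliser bar.
- raw3_foot (a point): Underside centre of the foot of raw3's hook, 120 mm above its origin; on the channel floor when seated. Foot: 8 mm along x, 36 along y, z 120 to 144. Bridge of the C: z 144 to 150, x -44 to 4. Grip tab above the foot: 8 mm thick (along x), 36 mm wide (along y), z 150 to 184: take it from above, closing along x, TCP about z 174.
- done1: Painted grey enclosure on its carrier, hung on the rail side 240 degrees on from the pointer (one or two present). Origin at underside level, straight below foot and tab; z up. Box x -47 to 25, y +-42, 40 mm high. On it a C-hook of flat bar: its back (26 wide) at x -38 to -44, mouth open to +x, free from z 40 to 120. 184 mm tall, 0.34 kg. Hung: -x outwards, back against the stabiliser bar.
- done1_foot (a point): Underside centre of the foot of done1's hook, 120 mm above its origin; on the channel floor when seated. Foot: 8 mm along x, 36 along y, z 120 to 144. Bridge of the C: z 144 to 150, x -44 to 4. Grip tab above the foot: 8 mm thick (along x), 36 mm wide (along y), z 150 to 184: take it from above, closing along x, TCP about z 174.
- done2: Painted grey enclosure on its carrier, hung on the rail side 300 degrees on from the pointer (one or two present). Origin at underside level, straight below foot and tab; z up. Box x -47 to 25, y +-42, 40 mm high. On it a C-hook of flat bar: its back (26 wide) at x -38 to -44, mouth open to +x, free from z 40 to 120. 184 mm tall, 0.34 kg. Hung: -x outwards, back against the stabiliser bar.
- done2_foot (a point): Underside centre of the foot of done2's hook, 120 mm above its origin; on the channel floor when seated. Foot: 8 mm along x, 36 along y, z 120 to 144. Bridge of the C: z 144 to 150, x -44 to 4. Grip tab above the foot: 8 mm thick (along x), 36 mm wide (along y), z 150 to 184: take it from above, closing along x, TCP about z 174.
- meter: Panel meter lying on its back, 62 x 56 x 39 mm; origin at the centre of its underside. A bystander.
- tape: Roll of tape lying flat, 90 mm across, 24 mm high; origin at the centre of its underside. A bystander.
- spray1: Standing spray can, 58 mm across, 190 mm tall; origin at the centre of its underside. A bystander.
- spray2: Standing spray can, 66 mm across, 200 mm tall; origin at the centre of its underside. A bystander.
- tin: Closed paint tin, 72 mm across, 60 mm high; origin at the centre of its underside. A bystander.
- driver: Screwdriver lying on the bench, 190 mm long, about 30 mm high; origin near its middle. A bystander.
Things that resemble listed ones, but are neither listed nor needed, are in the scene too. What is shaped like the raw1 but red is not meant.

How it is judged:
By the outcome, as a careful person would: the job done as asked, in the order asked, and still so for the second after the job is handed in, with the robot touching nothing.
Of raw1, raw2, raw3 only 2 to 3 are there at a start; the rules pass over those that are not, and their reading is None.
Of done1, done2 only 1 to 2 are there at a start; the rules pass over those that are not, and their reading is None.
At some moment in a run one of raw1, raw2, raw3 may be knocked a few centimetres aside while the robot is not near it.
It also fails if it takes over 210 s, if anything falls off the work surface, if the arm or the gripper's body presses on something with over 40 N, if the wrist force passes 120 N, or if a joint passes its speed limit or range.

## Working session

There is one attempt and no reset: what is moved stays moved. The work goes in short steps, Python scripts to look and compute and a shell command to move; the robot and the scene stay as the last step left them, time stands still between calls to the robot, and variables do not carry over. Pictures are saved under pics/ and viewed, and the job is handed in when it is done.

```bash
ls; mkdir -p pics; python3 - <<'E'
from cell import manip, optics
import cv2
print(manip.state())
for n in ["scene","top","wrist"]:
    p,d=optics.capture(n)
    cv2.imwrite(f"pics/{n}0.png",p[:,:,::-1])
    print(n,optics.camera_info(n))
E
```

```text
pics
{'t': 0.0, 'joints': array([-8.76285554e-01,  4.08456685e-02,  8.37846695e-02, -4.53485579e-04,
       -1.61551984e+00, -3.33721571e-01]), 'qd': array([-0.00034755,  0.00022865,  0.00122593, -0.00048929,  0.00044423,
       -0.00137728]), 'joint_efforts': array([-1.13665734e-03, -3.68208647e+01,  3.47414517e+01,  6.93246692e+00,
       -5.39876113e-03,  2.47619653e-05]), 'tool_pos': array([ 0.211785  , -0.56105395,  0.24894727]), 'tool_rot': array([ 5.63601401e-01, -3.09013188e+00, -2.79028041e-03]), 'wrist_force': array([-0.19707284, -0.08788628,  0.23939708]), 'ft_torque': array([ 0.02448775, -0.02469636,  0.00301151]), 'opening': 0.0851584605326563}
scene {'mtx': array([[381.40366453,   0.        , 259.79834021],
       [  0.        , 381.40366453, 184.76415134],
       [  0.        ,   0.        ,   1.        ]]), 'dist_coeffs': array([-0.09852639,  0.        ,  0.        ,  0.        ,  0.        ]), 'rvec': array([ 0.73053341,  2.72457882, -0.9361714 ]), 'tvec': array([ 0.4479416 , -0.20679036,  1.74958039])}
top {'mtx': array([[387.59577998,   0.        , 254.82843602],
       [  0.        , 387.59577998, 192.45940987],
       [  0.        ,   0.        ,   1.        ]]), 'dist_coeffs': array([-0.09245126,  0.        ,  0.        ,  0.        ,  0.        ]), 'rvec': array([ 2.21771835, -2.16620706,  0.11687915]), 'tvec': array([0.0558224 , 0.59024481, 1.19377953])}
wrist {'mtx': array([[302.24653839,   0.        , 260.07305347],
       [  0.        , 302.24653839, 192.67275855],
       [  0.        ,   0.        ,   1.        ]]), 'dist_coeffs': array([0.01431925, 0.        , 0.        , 0.        , 0.        ]), 'rvec': array([-1.68538813, -2.43831723, -0.34504268]), 'tvec': array([ 0.59885153, -0.03597937,  0.37995465])}
```

View pics/scene0.png

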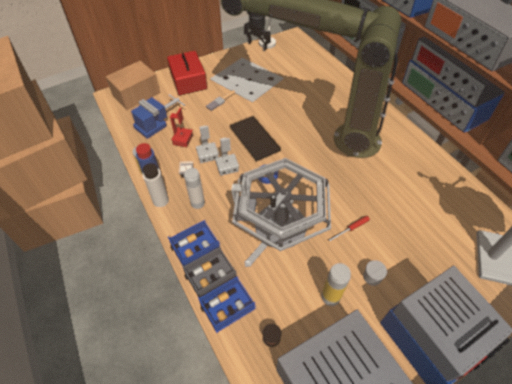

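View pics/top0.png

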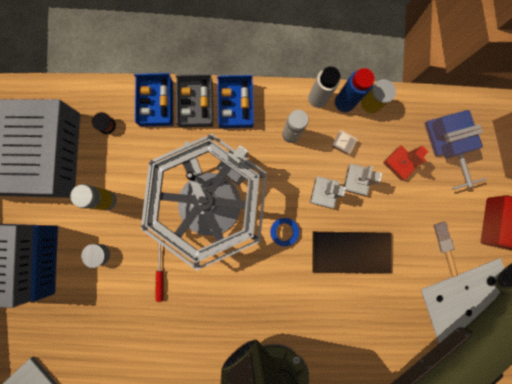

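View pics/wrist0.png

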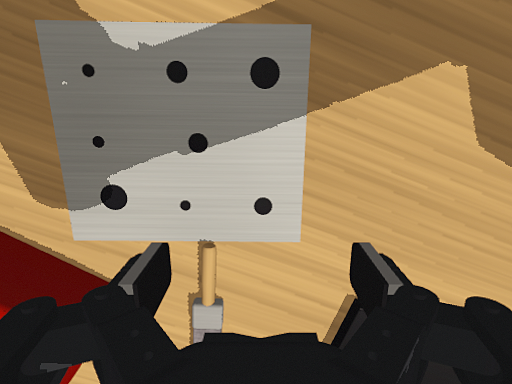

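```bash
cat > h.py <<'E'
import numpy as np, cv2
from cell import manip, optics
from scipy.spatial.transform import Rotation as R
def cam(n):
    i=optics.camera_info(n); return i
def ray(i,uv):
    Rm=cv2.Rodrigues(np.array(i['rvec']))[0]; t=np.array(i['tvec'])
    p=cv2.undistortPoints(np.array([[uv]],float),i['mtx'],i['dist_coeffs'])[0,0]
    return -Rm.T@t, Rm.T@np.array([p[0],p[1],1.])
def onz(i,uv,z):
    c,d=ray(i,uv); return c+d*(z-c[2])/d[2]
def proj(i,P):
    return cv2.projectPoints(np.array(P,float).reshape(-1,1,3),i['rvec'],i['tvec'],i['mtx'],i['dist_coeffs'])[0][:,0]
def cloud(i,d):
    h,w=d.shape; v,u=np.mgrid[:h,:w]
    p=cv2.undistortPoints(np.stack([u,v],-1).reshape(-1,1,2).astype(float),i['mtx'],i['dist_coeffs'])[:,0]
    Rm=cv2.Rodrigues(np.array(i['rvec']))[0]; t=np.array(i['tvec'])
    X=np.c_[p,np.ones(len(p))]*d.reshape(-1,1)
    W=(X-t)@Rm; W[d.ravel()==0]=np.nan
    return W.reshape(h,w,3)
def crop(p,box,name,s):
    a=p[box[1]:box[3],box[0]:box[2],::-1]
    cv2.imwrite('pics/'+name,cv2.resize(a,None,fx=s,fy=s,interpolation=cv2.INTER_CUBIC))
E
python3 - <<'E'
from h import *
p,d=optics.capture('top')
np.savez('top0.npz',p=p,d=d)
crop(p,(130,120,280,280),'t_rack.png',4)
crop(p,(270,130,430,280),'t_raw.png',5)
W=cloud(cam('top'),d)
for uv in [(242,155),(208,145),(205,203),(327,190),(352,240),(285,232),(345,170),(410,160)]:
    print(uv,W[uv[1],uv[0]])
p,d=optics.capture('scene')
np.savez('scene0.npz',p=p,d=d)
crop(p,(170,110,350,270),'s_rack.png',4)
E
```

```text
(242, 155) [0.67219995 0.11080812 0.2159289 ]
(208, 145) [0.7025597  0.2049199  0.18786381]
(205, 203) [0.54243177 0.20566956 0.20791121]
(327, 190) [ 0.59072395 -0.13234423  0.14700454]
(352, 240) [ 0.44528851 -0.24540725  0.00388361]
(285, 232) [ 4.66724250e-01 -2.97726787e-02  3.96910853e-04]
(345, 170) [ 6.71198532e-01 -2.22651055e-01 -4.99754227e-04]
(410, 160) [ 0.68948268 -0.38930756  0.12043251]
```

View pics/t_rack.png

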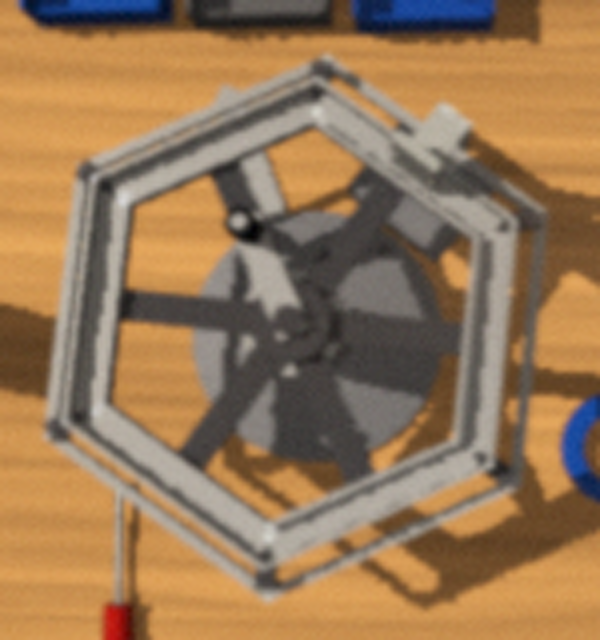

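View pics/s_rack.png

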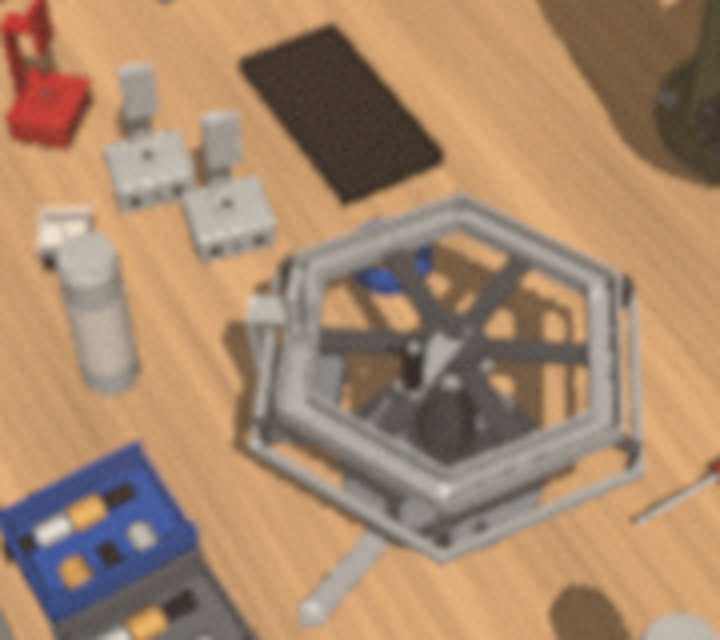

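View pics/t_raw.png

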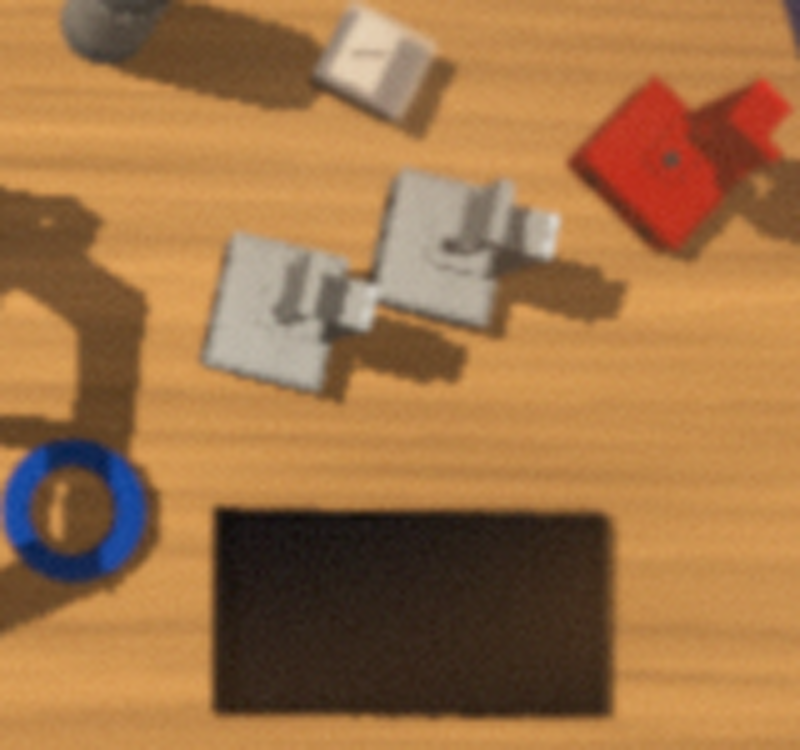

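```bash
python3 - <<'E'
from h import *
f=np.load('top0.npz'); i=cam('top'); W=cloud(i,f['d']); p=f['p'].astype(int)
print('cam pos',ray(i,(256,192))[0])
u0,v0=np.meshgrid(np.arange(512),np.arange(384))
reg=(u0>135)&(u0<275)&(v0>125)&(v0<275)
z=W[...,2]
m=reg&(z>0.198)&(z<0.212)
P=W[m][:,:2]
print(len(P),P.min(0),P.max(0))
# radial analysis: fit hexagon: for points near lip/wall tops; support-function fit
from scipy.optimize import least_squares
def hexr(q,c,a):
    d=q-c; ang=np.arctan2(d[:,1],d[:,0])-a
    k=np.round(ang/(np.pi/3))*np.pi/3
    return np.hypot(d[:,0],d[:,1])*np.cos(ang-k),k
def res(x):
    h,_=hexr(P,x[:2],x[2])
    return np.minimum(np.abs(h-0.142),np.abs(h-0.118))  # lip & wall mid
sel=None
best=None
for a in np.arange(0,60,5):
    r=least_squares(res,[0.55,0.2,np.radians(a)],loss='soft_l1',f_scale=0.003)
    if best is None or r.cost<best.cost: best=r
print(best.x,np.degrees(best.x[2]),best.cost, np.median(res(best.x)))
c=best.x[:2]
np.save('axis.npy',best.x)
# crank: black grip top z~.262
m2=reg&(z>0.235)
for q in np.unique(np.round(W[m2],2),axis=0)[:40]: print(q)
E
```

```text
cam pos [0.48988735 0.09952072 1.23560538]
1589 [0.38631018 0.06638142] [0.71580393 0.36364597]
[0.55056565 0.21418483 0.44837888] 25.690217231253094 0.09348238218871194 0.0015764995744668858
[0.6  0.24 0.24]
[0.6  0.24 0.25]
[0.6  0.24 0.26]
[0.6  0.25 0.26]
[0.61 0.23 0.25]
[0.61 0.24 0.26]
[0.61 0.24 0.27]
[0.61 0.25 0.26]
[0.62 0.24 0.26]
[0.62 0.25 0.26]
[0.64 0.12 0.24]
[0.64 0.12 0.25]
[0.65 0.12 0.24]
[0.65 0.12 0.25]
[0.65 0.12 0.26]
[0.65 0.13 0.24]
[0.65 0.13 0.25]
[0.65 0.13 0.26]
[0.66 0.13 0.25]
[0.66 0.13 0.26]
[0.66 0.14 0.24]
[0.66 0.14 0.25]
[0.66 0.14 0.26]
[0.66 0.15 0.24]
[0.66 0.15 0.25]
[0.67 0.14 0.25]
[0.67 0.14 0.26]
[0.67 0.15 0.24]
[0.67 0.15 0.25]
```

```bash
python3 - <<'E'
from h import *
x=np.load('axis.npy'); i=cam('top'); f=np.load('top0.npz'); p=f['p'].copy()
c=np.r_[x[:2],0]; a=x[2]
n=lambda t:np.array([np.cos(t),np.sin(t),0])
def dots(P,col):
    for q in proj(i,P): cv2.circle(p,tuple(np.round(q).astype(int)),1,col,-1)
dots([c+n(a)*r for r in (.2,.21,.218)],(255,0,0))
for k in range(6): 
    t=a+k*np.pi/3
    dots([c+n(t)*.13+[0,0,.19]],(0,255,0)); dots([c+n(t)*.166+[0,0,.157]],(255,0,255))
    dots([c+n(t+np.pi/6)*.15+[0,0,.206]],(0,255,255))
dots([c+n(a)*.065+[0,0,.262]],(255,255,0))
cv2.imwrite('pics/ov.png',cv2.resize(p[110:290,120:400,::-1],None,fx=2.8,fy=2.8,interpolation=cv2.INTER_CUBIC))
W=cloud(i,f['d'])
u0,v0=np.meshgrid(np.arange(512),np.arange(384))
# can near (295,125)
for nm,b,zl,zh in [('can',(275,105,315,145),.17,.21),('raws box',(300,150,395,215),.03,.05),('tabs',(300,150,395,215),.17,.2),('donetab',(225,140,255,175),.235,.26)]:
    m=(u0>b[0])&(u0<b[2])&(v0>b[1])&(v0<b[3])&(W[...,2]>zl)&(W[...,2]<zh)
    nl,lab=cv2.connectedComponents(m.astype(np.uint8))
    for k in range(1,nl):
        q=W[lab==k]
        if len(q)<8: continue
        r=cv2.minAreaRect((q[:,:2]*1000).astype(np.float32))
        print(nm,len(q),q.mean(0).round(4),np.round(r[0],1),np.round(r[1],1),round(r[2],1))
m=(u0>305)&(u0<400)&(v0>225)&(v0<280)&(p.sum(2)<200)
q=W[m]; 
ys,xs=np.nonzero(m); r=cv2.minAreaRect(np.c_[xs,ys].astype(np.float32)); print(r)
for b in cv2.boxPoints(r): print(onz(i,b,0.022)[:2])
E
```

```text
can 346 [ 0.7813 -0.04    0.1875] [782.3 -40.8] [55.4 54.1] 22.0
raws box 15 [ 0.7245 -0.2226  0.0369] [ 723.5 -222. ] [ 7.8 22.2] 1.0
raws box 90 [ 0.7007 -0.3629  0.0396] [ 701.  -359.3] [54.2 27.7] 1.2
raws box 498 [ 0.635  -0.2481  0.0401] [ 639.1 -255.4] [73.7 86.2] 77.7
raws box 488 [ 0.5903 -0.1401  0.0398] [ 595.3 -148.7] [74.2 86.5] 78.3
raws box 19 [ 0.6256 -0.1859  0.0384] [ 626.6 -186.2] [16.5 12.8] 89.5
tabs 56 [ 0.6413 -0.2428  0.1816] [ 641.  -243.6] [ 9. 36.] 77.0
tabs 53 [ 0.5972 -0.1375  0.1817] [ 597.6 -138.3] [ 8.6 36.2] 78.0
donetab 66 [0.6579 0.133  0.2506] [658.2 132.7] [36.3  9.5] 53.2
((351.9999694824219, 252.0), (77.99998474121094, 39.99999237060547), 0.0)
[ 0.34425644 -0.11755388]
[ 0.46886942 -0.11573264]
[ 0.47315634 -0.36708781]
[ 0.34660966 -0.36762897]
```

View pics/ov.png

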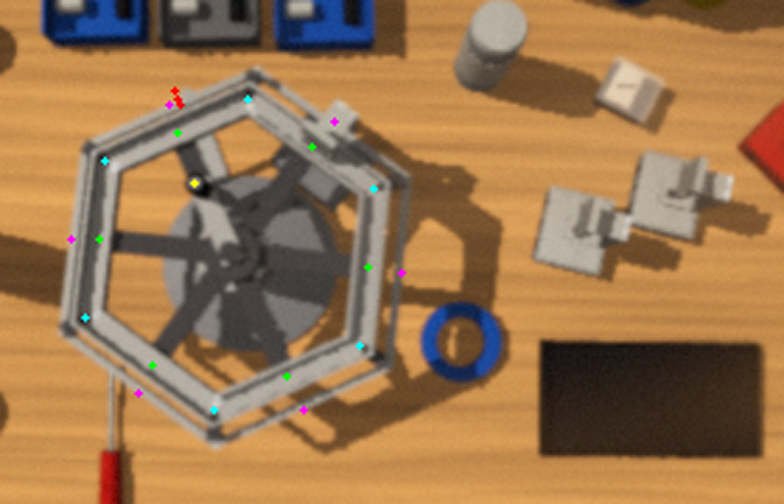

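```bash
cat >> h.py <<'E'
def psi_of(Rm): return np.degrees(np.arctan2(Rm[1,1],Rm[0,1]))
def st():
    s=manip.state(); Rm=R.from_rotvec(s['tool_rot']).as_matrix()
    print('t',round(s['t'],2),'pos',s['tool_pos'].round(4),'psi',round(psi_of(Rm),1),'tilt',np.degrees(np.arccos(-Rm[2,2])).round(2),'F',s['wrist_force'].round(1),'open',round(s['opening']*1000,1),'q',s['joints'].round(2))
    return s,Rm
def plan(targets,step=0.04,start=None):
    s,Rm=st(); p=s['tool_pos'].copy()
    rows=[]
    for T,psi in targets:
        T=np.array(T,float)
        d=0 if psi is None else -np.radians((psi-psi_of(Rm)+180)%360-180)
        N=max(1,int(np.ceil(np.linalg.norm(T-p)/step)),int(np.ceil(abs(d)/0.14)))
        for k in range(N):
            n=N-k
            sh=np.round(Rm.T@((T-p)/n),4); tr=round(d/n,3)
            p=p+Rm@sh; Rm=Rm@R.from_rotvec([0,0,tr]).as_matrix(); d-=tr
            rows.append('%g %g %g %g'%(*sh,tr))
        rows.append('--')
    print('\n'.join(rows))
E
python3 -c "
from h import *
plan([((0.212,-0.561,0.31),None),((0.658,0.133,0.31),144.5)])"
```

```text
t 0.25 pos [ 0.2118 -0.5612  0.2495] psi 110.7 tilt 0.05 F [ 0.3 -0.5 -0.7] open 85.3 q [-0.88  0.04  0.08 -0.   -1.62 -0.33]
-0.0001 0.0001 -0.0302 0
-0.0002 0.0001 -0.0303 0
--
-0.0315 0.0234 0 -0.028
-0.0322 0.0225 0 -0.028
-0.0328 0.0216 0 -0.028
-0.0334 0.0207 0 -0.028
-0.034 0.0198 0 -0.028
-0.0345 0.0188 0 -0.028
-0.035 0.0178 0 -0.028
-0.0355 0.0168 0 -0.028
-0.0359 0.0158 0 -0.028
-0.0364 0.0148 0 -0.028
-0.0368 0.0138 0 -0.028
-0.0371 0.0128 0 -0.028
-0.0375 0.0117 0 -0.028
-0.0378 0.0107 0 -0.028
-0.0381 0.0096 0.0001 -0.028
-0.0383 0.0085 0 -0.028
-0.0386 0.0075 0.0001 -0.028
-0.0388 0.0064 0 -0.029
-0.0389 0.0052 0.0001 -0.028
-0.0391 0.0042 0 -0.029
-0.0392 0.003 0.0001 -0.028
--
```

```bash
python3 -m jog '0 0 -0.03 0 -1; 0 0 -0.03 0 -1; -0.032 0.023 0 -0.028 -1; -0.032 0.022 0 -0.028 -1; -0.033 0.021 0 -0.028 -1'; python3 -m jog '-0.034 0.02 0 -0.028 -1; -0.034 0.019 0 -0.028 -1; -0.035 0.018 0 -0.028 -1; -0.035 0.017 0 -0.028 -1; -0.036 0.016 0 -0.028 -1';python3 -c "
from h import *
plan([((0.658,0.133,0.31),144.5)])"
```

```text
t: 0.75
tool_pos: [0.2758, -0.4632, 0.3085]
tool_rot: [0.685, -3.063, -0.01]
wrist_force: [1.3, -0.4, -0.7]
opening: 0.0853
t: 1.25
tool_pos: [0.3885, -0.2938, 0.3092]
tool_rot: [0.905, -3.008, -0.01]
wrist_force: [1.4, -0.3, 0.2]
opening: 0.0854
t 1.25 pos [ 0.3885 -0.2938  0.3092] psi 123.5 tilt 0.37 F [ 1.4 -0.3  0.2] open 85.4 q [-0.24 -0.24 -0.07 -0.01 -1.75 -0.75]
-0.0354 0.0159 0.0001 -0.028
-0.0358 0.015 0.0001 -0.028
-0.0362 0.0139 0.0001 -0.028
-0.0366 0.0129 0.0001 -0.028
-0.037 0.0119 0.0001 -0.028
-0.0373 0.0109 0.0001 -0.028
-0.0376 0.0098 0.0001 -0.028
-0.0378 0.0087 0.0001 -0.028
-0.0381 0.0077 0 -0.029
-0.0383 0.0066 0.0001 -0.028
-0.0384 0.0055 0 -0.029
-0.0386 0.0044 0.0001 -0.028
-0.0387 0.0033 0 -0.029
--
```

```bash
python3 -m jog '-0.035 0.016 0 -0.028 -1; -0.036 0.015 0 -0.028 -1; -0.036 0.014 0 -0.028 -1; -0.037 0.013 0 -0.028 -1; -0.037 0.012 0 -0.028 -1'; python3 -m jog '-0.037 0.011 0 -0.028 -1; -0.038 0.01 0 -0.028 -1; -0.038 0.009 0 -0.028 -1; -0.038 0.008 0 -0.028 -1; -0.02 0.003 0 -0.028 -1';python3 -c "
from h import *
plan([((0.658,0.133,0.31),144.5)])
p,d=optics.capture('wrist');cv2.imwrite('pics/w1.png',p[:,:,::-1])"
```

```text
t: 1.75
tool_pos: [0.4942, -0.121, 0.3107]
tool_rot: [-1.123, 2.932, 0.009]
wrist_force: [0.3, -0.4, -0.2]
opening: 0.0855
t: 2.25
tool_pos: [0.5894, 0.0382, 0.3111]
tool_rot: [-1.338, 2.839, 0.01]
wrist_force: [-0.8, -0.9, -0.7]
opening: 0.0856
t 2.25 pos [0.5894 0.0382 0.3111] psi 140.5 tilt 0.39 F [-0.8 -0.9 -0.7] open 85.6 q [ 0.4   0.03  0.19 -0.01 -1.73 -1.09]
-0.0389 0.0025 0.0006 -0.024
-0.039 0.0016 0.0006 -0.023
-0.039 0.0006 0.0005 -0.024
--
```

View pics/w1.png

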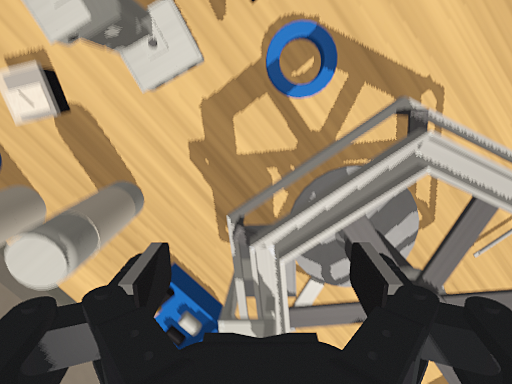

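```bash
python3 -m jog '-0.039 0.002 0 -0.024 -1; -0.039 0.001 0 -0.024 -1; -0.036 0.001 0 -0.024 -1; 0 0 0 0 -1';python3 -c "
from h import *
plan([((0.658,0.133,0.31),144.5)])
p,d=optics.capture('wrist');i=cam('wrist');W=cloud(i,d)
for q in [(0.658,0.133,.254)]: print(proj(i,[q]))
cv2.imwrite('pics/w2.png',p[:,:,::-1])
p,d=optics.capture('top');crop(p,(150,120,300,240),'t2.png',5)"
```

```text
t: 2.7
tool_pos: [0.6592, 0.1361, 0.3087]
tool_rot: [1.449, -2.787, -0.011]
wrist_force: [0.1, 0.2, -1.5]
opening: 0.0853
t 2.7 pos [0.6592 0.1361 0.3087] psi 144.9 tilt 0.4 F [ 0.1  0.2 -1.5] open 85.3 q [ 0.5   0.26  0.43 -0.01 -1.75 -1.11]
0.0032 -0.0007 -0.0014 0.008
--
[[258.41585116 216.94593133]]
```

View pics/w2.png

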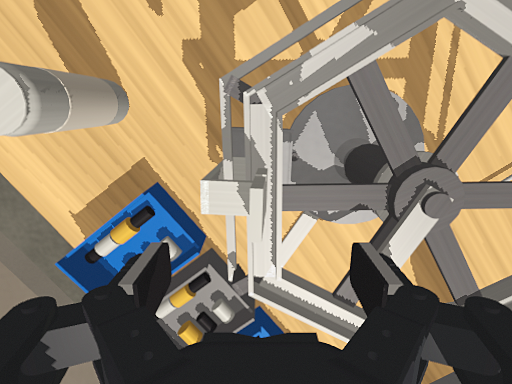

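View pics/t2.png

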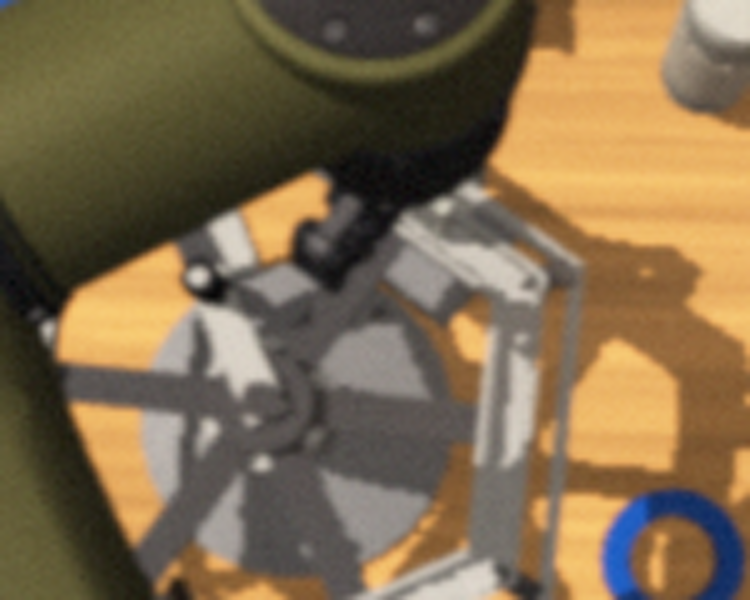

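```bash
python3 -c "
from h import *
i=cam('wrist');p,d=optics.capture('wrist');W=cloud(i,d)
u0,v0=np.meshgrid(np.arange(512),np.arange(384))
m=(u0>215)&(u0<300)&(v0>130)&(v0<290)&(W[...,2]>.225)&(W[...,2]<.27)
q=W[m];print(len(q),q.mean(0),q.min(0),q.max(0),u0[m].min(),u0[m].max(),v0[m].min(),v0[m].max())
t=m&(W[...,2]>.248);r=cv2.minAreaRect((W[t][:,:2]*1000).astype(np.float32));print(r)
crop(p,(180,110,340,290),'w2c.png',4)
x=np.load('axis.npy');
"
```

```text
896 [0.65659323 0.13043763 0.25128314] [0.64361053 0.11586352 0.22505238] [0.67278983 0.14965619 0.25700601] 251 266 180 244
((658.6624145507812, 132.6005096435547), (36.33046340942383, 8.530452728271484), 52.99790954589844)
```

View pics/w2c.png

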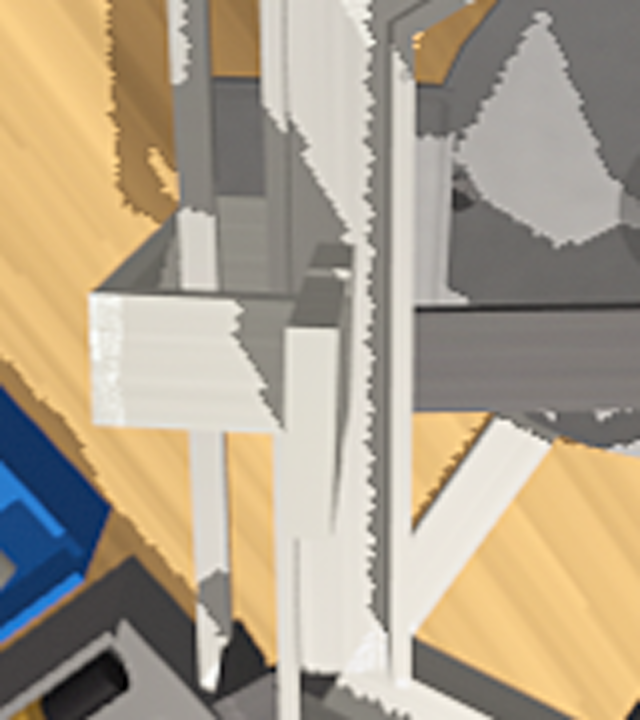

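```bash
python3 -c "
from h import *
plan([((0.6587,0.1326,0.31),143),((0.6587,0.1326,0.245),None)])
"
```

```text
t 2.85 pos [0.6581 0.1325 0.3121] psi 144.7 tilt 0.36 F [0.2 0.  0.4] open 85.3 q [ 0.49  0.25  0.43 -0.01 -1.75 -1.11]
-0.0004 -0.0005 0.0021 0.03
--
0.0002 -0.0001 0.0325 0
0.0001 -0.0001 0.0325 0
--
```

```bash
python3 -m jog '0 -0.0005 0.002 0.03 -1; 0 0 0.025 0 -1; 0 0 0.025 0 -1; 0 0 0.01 0 -1; 0 0 0 0 -1';python3 -c "
from h import *
plan([((0.6587,0.1326,0.245),143)])
"
```

```text
t: 3.35
tool_pos: [0.6576, 0.1276, 0.2541]
tool_rot: [-1.38, 2.809, 0.007]
wrist_force: [0.4, -0.1, 0.1]
opening: 0.0854
t 3.35 pos [0.6576 0.1276 0.2541] psi 142.3 tilt 0.73 F [ 0.4 -0.1  0.1] open 85.4 q [ 0.49  0.22  0.29 -0.   -1.63 -1.15]
-0.0045 0.0021 0.0091 -0.012
--
```

```bash
python3 -m jog '-0.004 0.002 0.008 -0.012 -1; 0 0 0 0 -1; 0 0 0 0 -1';python3 -c "
from h import *
plan([((0.6587,0.1326,0.245),143)])
"
```

```text
t: 3.65
tool_pos: [0.6591, 0.1316, 0.2494]
tool_rot: [-1.394, 2.797, 0.005]
wrist_force: [0.2, 0.2, 1.0]
opening: 0.0852
t 3.65 pos [0.6591 0.1316 0.2494] psi 143.0 tilt 0.97 F [0.2 0.2 1. ] open 85.2 q [ 0.49  0.22  0.28 -0.   -1.62 -1.14]
-0.0005 0.0009 0.0044 -0
--
```

```bash
python3 -m jog '0 0.001 0.004 0 -1; 0 0 0 0 1; 0 0 0 0 1; 0 0 0 0 1; 0 0 0 0 1' 40;python3 -c "
from h import *
st()"; python3 -m jog '0 0 0 0 1; 0 0 0 0 1; 0 0 0 0 1';python3 -c "
from h import *
plan([((0.6587,0.1326,0.275),143)])
"
```

```text
t: 4.15
tool_pos: [0.6587, 0.1327, 0.2467]
tool_rot: [-1.393, 2.795, 0.005]
wrist_force: [0.1, 0.2, -0.1]
opening: 0.028
t 4.15 pos [0.6587 0.1327 0.2467] psi 143.0 tilt 1.09 F [ 0.1  0.2 -0.1] open 28.0 q [ 0.49  0.22  0.27 -0.   -1.61 -1.14]
t: 4.45
tool_pos: [0.6585, 0.1329, 0.2468]
tool_rot: [-1.393, 2.795, 0.005]
wrist_force: [-0.2, 0.8, 0.5]
opening: 0.0075
t 4.45 pos [0.6585 0.1329 0.2468] psi 143.0 tilt 1.08 F [-0.2  0.8  0.5] open 7.5 q [ 0.49  0.22  0.27 -0.   -1.61 -1.14]
-0.0004 -0.0005 -0.0282 -0
--
```

```bash
python3 -m jog '0 0 -0.01 0 1; 0 0 -0.01 0 1; 0 0 -0.008 0 1; 0 0 0 0 1' 60;python3 -c "
from h import *
s,Rm=st();print(Rm[:,2].round(4))
n=np.array([np.cos(np.radians(-34.3)),np.sin(np.radians(-34.3)),0])
p,d=optics.capture('scene');crop(p,(170,90,350,250),'s3.png',4)
a=s['tool_pos']; a=np.array([.659,.1327,.276])
plan([(a+.045*n,143)],step=.02)
"
```

```text
t: 4.85
tool_pos: [0.6578, 0.1325, 0.2751]
tool_rot: [-1.394, 2.798, 0.006]
wrist_force: [0.1, 0.1, -2.6]
opening: 0.007
t 4.85 pos [0.6578 0.1325 0.2751] psi 143.0 tilt 0.91 F [ 0.1  0.1 -2.6] open 7.0 q [ 0.49  0.22  0.33 -0.   -1.66 -1.14]
[ 0.012   0.0104 -0.9999]
t 4.9 pos [0.6577 0.1325 0.2743] psi 143.0 tilt 0.87 F [ 0.1 -0.3 -2.2] open 6.9 q [ 0.49  0.22  0.33 -0.   -1.66 -1.14]
-0.001 -0.0153 -0.0005 -0
-0.0011 -0.0153 -0.0005 -0
-0.001 -0.0153 -0.0005 -0
--
```

View pics/s3.png

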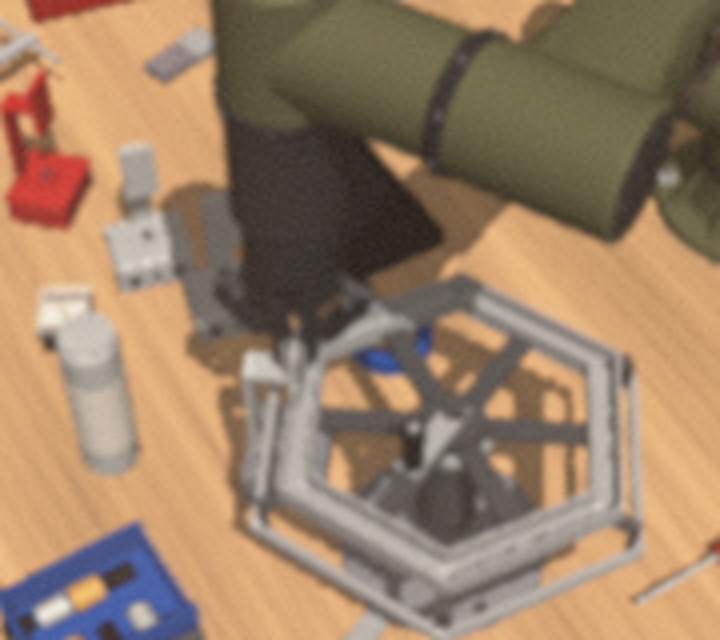

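```bash
python3 -m jog '-0.001 -0.012 0 0 1; -0.001 -0.015 0 0 1; -0.001 -0.015 0 0 1; 0 -0.003 0 0 1; 0 0 0 0 1';python3 -c "
from h import *
s,Rm=st();print(Rm[:,2].round(4))
p,d=optics.capture('top');crop(p,(170,100,330,220),'t3.png',4)
plan([((.705,.080,.275),143),((.705,.08,.42),143)],step=.03)
"
```

```text
t: 5.4
tool_pos: [0.696, 0.1079, 0.2722]
tool_rot: [-1.397, 2.801, 0.01]
wrist_force: [-0.4, -0.2, -3.6]
opening: 0.0068
t 5.4 pos [0.696  0.1079 0.2722] psi 143.0 tilt 0.77 F [-0.4 -0.2 -3.6] open 6.8 q [ 0.43  0.32  0.44 -0.01 -1.68 -1.08]
[ 0.0077  0.0109 -0.9999]
t 5.45 pos [0.6958 0.108  0.2721] psi 143.0 tilt 0.75 F [-0.3  0.7 -3. ] open 6.9 q [ 0.43  0.32  0.44 -0.01 -1.68 -1.08]
0.0168 -0.0242 -0.0032 0.001
--
-0.0004 0 -0.029 -0
-0.0004 0 -0.029 -0
-0.0004 0 -0.029 -0
-0.0003 0 -0.029 -0
-0.0004 0.0001 -0.0289 -0
--
```

View pics/t3.png

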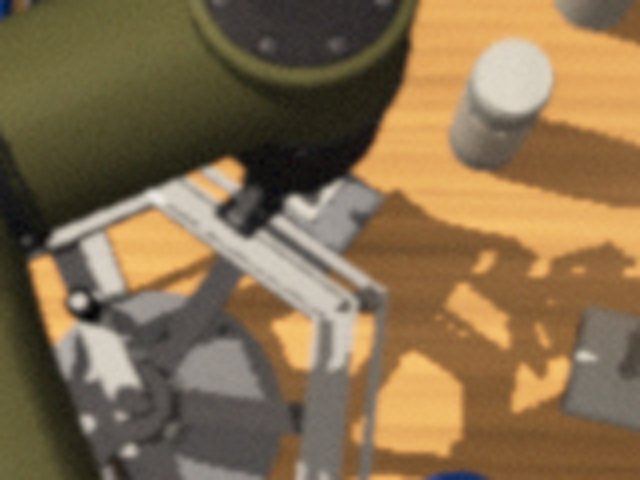

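```bash
python3 -m jog '0.012 -0.012 -0.002 0 1; 0.015 -0.016 -0.001 0 1; 0.005 -0.006 0 0 1; 0 0 0 0 1';python3 -c "
from h import *
plan([((.70,.07,.39),143),((.396,-0.2,.39),179.5),((.396,-0.2,.2),None)],step=.035)
"
```

```text
t: 5.85
tool_pos: [0.7026, 0.0614, 0.275]
tool_rot: [-1.401, 2.799, 0.011]
wrist_force: [-0.5, 0.1, -3.6]
opening: 0.007
t 5.85 pos [0.7026 0.0614 0.275 ] psi 143.2 tilt 0.76 F [-0.5  0.1 -3.6] open 7.0 q [ 0.37  0.33  0.46 -0.01 -1.69 -1.01]
-0.0017 0.0018 -0.0287 0.001
-0.0017 0.0019 -0.0288 0.001
-0.0017 0.0018 -0.0287 0.001
-0.0018 0.0019 -0.0288 0
--
0.0332 0.0067 -0.0004 -0.053
0.0328 0.0084 -0.0004 -0.053
0.0323 0.0102 -0.0004 -0.053
0.0317 0.0119 -0.0004 -0.053
0.0311 0.0135 -0.0004 -0.053
0.0303 0.0152 -0.0004 -0.053
0.0295 0.0167 -0.0004 -0.053
0.0285 0.0183 -0.0005 -0.053
0.0275 0.0198 -0.0004 -0.053
0.0264 0.0212 -0.0005 -0.053
0.0253 0.0226 -0.0004 -0.053
0.0241 0.0239 -0.0005 -0.054
--
0.0004 0.0002 0.0317 0
0.0003 0.0002 0.0317 0
0.0004 0.0002 0.0316 0
0.0003 0.0002 0.0317 0
0.0004 0.0002 0.0316 0
0.0003 0.0003 0.0317 0
--
```

```bash
python3 -m jog '-0.002 0.002 -0.029 0 1; -0.002 0.002 -0.029 0 1; -0.002 0.002 -0.029 0 1; -0.002 0.002 -0.029 0 1; 0 0 0 0 1'; python3 -m jog '0.033 0.007 0 -0.053 1; 0.033 0.008 0 -0.053 1; 0.032 0.01 0 -0.053 1; 0.032 0.012 0 -0.053 1; 0.031 0.014 0 -0.053 1';  python3 -m jog '0.03 0.015 0 -0.053 1; 0.03 0.017 0 -0.053 1; 0.028 0.018 0 -0.053 1; 0.027 0.02 0 -0.053 1; 0.026 0.021 0 -0.053 1'; python3 -c "
from h import *
plan([((.396,-0.2,.39),179.5),((.396,-0.2,.2),None)],step=.035)
"
```

```text
t: 6.35
tool_pos: [0.6982, 0.0735, 0.394]
tool_rot: [-1.404, 2.8, 0.013]
wrist_force: [-0.5, -0.2, -1.9]
opening: 0.0068
t: 6.85
tool_pos: [0.5707, -0.0363, 0.3808]
tool_rot: [-1.789, 2.582, 0.023]
wrist_force: [0.7, -0.3, -2.6]
opening: 0.0066
t: 7.35
tool_pos: [0.4401, -0.1527, 0.375]
tool_rot: [-2.132, 2.305, 0.028]
wrist_force: [-0.0, -0.9, -3.2]
opening: 0.0068
t 7.35 pos [ 0.4401 -0.1527  0.375 ] psi 175.5 tilt 1.03 F [-0.  -0.9 -3.2] open 6.8 q [ 0.09 -0.25  0.05 -0.02 -1.88 -0.17]
0.0252 0.0202 -0.0076 -0.035
0.0244 0.0211 -0.0076 -0.034
--
0.0005 -0.0003 0.0317 0
0.0005 -0.0003 0.0316 0
0.0004 -0.0004 0.0317 0
0.0005 -0.0003 0.0316 0
0.0004 -0.0004 0.0317 0
0.0005 -0.0003 0.0316 0
--
```

Check the tray target with the exact corners while finishing this move.

```bash
python3 -m jog '0.025 0.02 -0.004 -0.035 1; 0.024 0.021 -0.002 -0.034 1; 0 0 0 0 1'; python3 -c "
from h import *
p,d=optics.capture('top');crop(p,(260,150,420,290),'t4.png',4)
f=np.load('top0.npz');W=cloud(cam('top'),f['d'])
u,v=np.meshgrid(np.arange(512),np.arange(384))
m=(u>300)&(u<405)&(v>220)&(v<285)&(W[...,2]>.015)&(W[...,2]<.03)
print(m.sum(),cv2.minAreaRect((W[m][:,:2]*1000).astype(np.float32)))
m=(u>300)&(u<405)&(v>220)&(v<285)&(W[...,2]>.002)&(W[...,2]<.008)&(f['p'].sum(2)<200)
print(m.sum(),cv2.minAreaRect((W[m][:,:2]*1000).astype(np.float32)))
plan([((.396,-0.2,.38),180),((.396,-0.2,.2),None)],step=.035)
"
```

```text
t: 7.65
tool_pos: [0.391, -0.2015, 0.3795]
tool_rot: [-2.213, 2.224, 0.026]
wrist_force: [-0.8, -1.3, -3.6]
opening: 0.0066
353 ((407.14678955078125, -242.4065399169922), (130.08709716796875, 251.7971954345703), 0.442035436630249)
2100 ((406.705322265625, -250.1517791748047), (122.10460662841797, 248.89401245117188), 0.9253588318824768)
t 7.7 pos [ 0.392  -0.2005  0.3788] psi 179.7 tilt 1.05 F [ 0.5 -0.2 -3.3] open 6.8 q [-0.02 -0.32  0.01 -0.02 -1.9   0.01]
-0.0006 -0.004 -0.0012 -0.005
--
0.0005 -0.0003 0.03 0
0.0005 -0.0003 0.03 0
0.0005 -0.0003 0.03 0
0.0005 -0.0002 0.03 0
0.0004 -0.0003 0.03 0
0.0005 -0.0002 0.0299 0
--
```

View pics/t4.png

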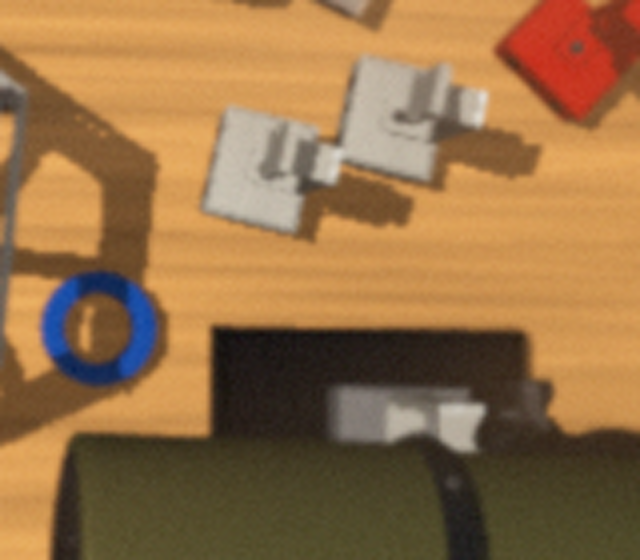

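```bash
python3 -m jog '-0.01 -0.003 0.01 -0.005 1; -0.005 0 0.035 0 1; 0 0 0.04 0 1; 0 0 0.04 0 1; 0 0 0.03 0 1';python3 -m jog '0 0 0.015 0 1; 0 0 0 0 1'; python3 -c "
from h import *
plan([((.396,-0.187,.183),180)],step=.035)
"
```

```text
t: 8.2
tool_pos: [0.3961, -0.1793, 0.2186]
tool_rot: [-2.214, 2.212, 0.022]
wrist_force: [1.0, 0.5, -3.2]
opening: 0.0069
t: 8.4
tool_pos: [0.394, -0.1764, 0.1954]
tool_rot: [-2.219, 2.213, 0.036]
wrist_force: [0.1, -0.5, -2.7]
opening: 0.0066
t 8.4 pos [ 0.394  -0.1764  0.1954] psi -179.8 tilt 1.39 F [ 0.1 -0.5 -2.7] open 6.6 q [ 0.03 -0.41 -0.4  -0.02 -1.59 -0.03]
0.0109 -0.0021 0.0122 0.003
--
```

```bash
python3 -m jog '0.006 -0.002 0.004 0 1; 0 0 0.004 0 1; 0 0 0.003 0 1; 0 0 0 0 1'; python3 -c "
from h import *
plan([((.396,-0.182,.181),180)],step=.035)
p,d=optics.capture('scene');crop(p,(130,60,290,180),'s4.png',5)
"
```

```text
t: 8.8
tool_pos: [0.3974, -0.182, 0.1853]
tool_rot: [-2.22, 2.211, 0.033]
wrist_force: [0.8, -0.4, -2.6]
opening: 0.0067
t 8.8 pos [ 0.3974 -0.182   0.1853] psi -179.8 tilt 1.3 F [ 0.8 -0.4 -2.6] open 6.7 q [ 0.02 -0.4  -0.41 -0.02 -1.57 -0.01]
0.0001 0.0014 0.0043 0.004
--
```

View pics/s4.png

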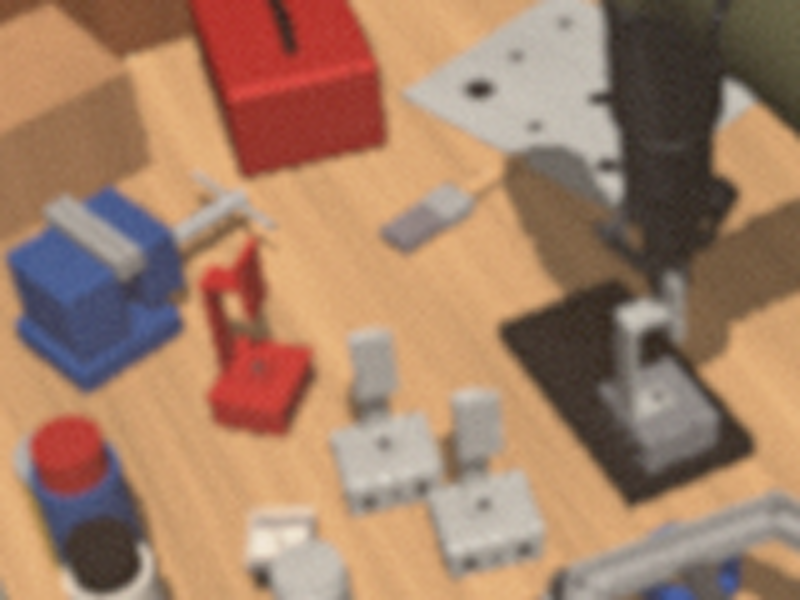

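Over the tray and inside the walls. Lower to contact, release.

```bash
python3 -m jog '0 0.001 0.003 0 1; 0 0 0.002 0 1; 0 0 0.002 0 1; 0 0 0 0 1'; python3 -m jog '0 0 0.002 0 1; 0 0 0 0 1'
```

```text
t: 9.25
tool_pos: [0.3973, -0.1824, 0.182]
tool_rot: [-2.218, 2.209, 0.025]
wrist_force: [0.2, 0.6, -3.8]
opening: 0.0068
t: 9.45
tool_pos: [0.3976, -0.1826, 0.1813]
tool_rot: [-2.217, 2.208, 0.021]
wrist_force: [0.3, 0.1, -4.2]
opening: 0.0066
```

```bash
python3 -m jog '0 0 0.002 0 1; 0 0 0.002 0 1; 0 0 0 0 1'; python3 -m jog '0 0 0.002 0 1; 0 0 0 0 1'
```

```text
t: 9.75
tool_pos: [0.3982, -0.183, 0.1814]
tool_rot: [-2.217, 2.206, 0.014]
wrist_force: [0.9, 0.3, -3.4]
opening: 0.0067
t: 9.95
tool_pos: [0.3989, -0.1832, 0.181]
tool_rot: [-2.216, 2.205, 0.01]
wrist_force: [-0.4, -0.2, -3.1]
opening: 0.0073
```

```bash
python3 -m jog '0 0 0.004 0 1; 0 0 0.004 0 1; 0 0 0 0 1'
```

```text
t: 10.25
tool_pos: [0.4002, -0.1842, 0.1818]
tool_rot: [-2.215, 2.202, -0.004]
wrist_force: [0.3, 0.1, -4.2]
opening: 0.0066
```

```bash
python3 -c "
from h import *
s,Rm=st();print(s['joint_efforts'].round(1),Rm[:,2].round(3))
i=cam('wrist');p,d=optics.capture('wrist');cv2.imwrite('pics/w5.png',p[:,:,::-1])
"
```

```text
t 10.25 pos [ 0.4002 -0.1842  0.1818] psi -179.7 tilt 1.06 F [ 0.3  0.1 -4.2] open 6.6 q [ 0.02 -0.41 -0.43 -0.01 -1.54 -0.02]
[ -0.2 -16.8  37.7   8.   -0.1  -0. ] [ 0.015  0.011 -1.   ]
```

View pics/w5.png

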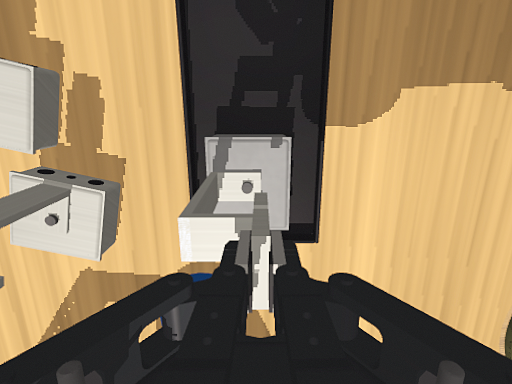

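```bash
python3 -c "
from h import *
i=cam('wrist');p,d=optics.capture('wrist');W=cloud(i,d)
for uv in [(225,160),(275,160),(280,210),(250,150),(20,110),(60,240),(250,60),(200,240)]: print(uv,W[uv[1],uv[0]].round(4))
"; python3 -m jog '0 0 0.01 0 1; 0 0 0 0 1'
```

```text
(225, 160) [ 0.433  -0.2067  0.0447]
(275, 160) [ 0.3893 -0.2074  0.0463]
(280, 210) [ 0.3838 -0.1612  0.0459]
(250, 150) [ 0.411  -0.216   0.0468]
(20, 110) [ 0.6065 -0.2469  0.0401]
(60, 240) [ 0.5949 -0.1262  0.0405]
(250, 60) [ 0.4127 -0.2921  0.0045]
(200, 240) [ 0.4331 -0.1837  0.1566]
t: 10.55
tool_pos: [0.4038, -0.1866, 0.1825]
tool_rot: [-2.213, 2.198, -0.03]
wrist_force: [-0.2, 0.6, -4.4]
opening: 0.0069
```

```bash
python3 -c "
from h import *
s,Rm=st();print(s['joint_efforts'].round(1),Rm[:,2].round(3),s['ft_torque'].round(2))
p,d=optics.capture('scene');crop(p,(190,0,420,170),'s6.png',3.4)
"
```

```text
t 10.55 pos [ 0.4038 -0.1866  0.1825] psi -179.6 tilt 1.7 F [-0.2  0.6 -4.4] open 6.9 q [ 0.02 -0.42 -0.43 -0.   -1.53 -0.02]
[  0.1 -17.7  39.2   8.4   0.1  -0. ] [ 0.03   0.003 -1.   ] [ 0.3   0.17 -0.03]
```

View pics/s6.png

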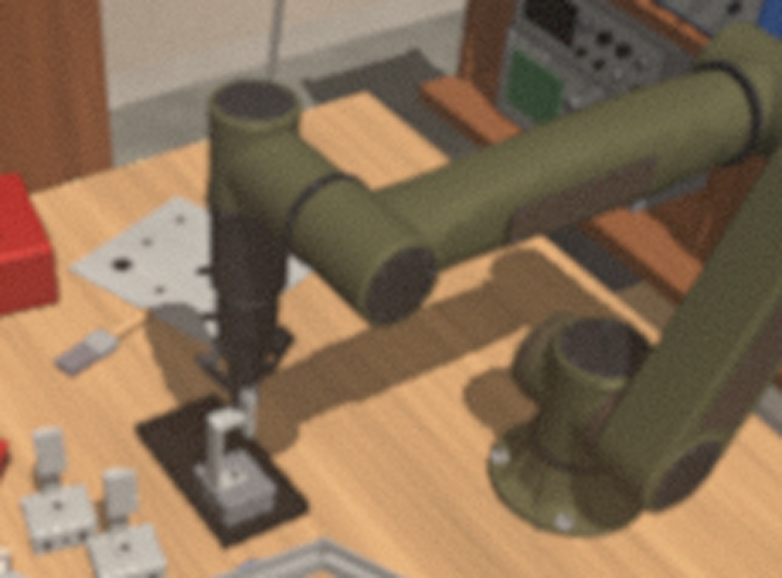

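```bash
python3 -m jog '0 0 0 0 0.6; 0 0 0 0 0.6; 0 0 0 0 0.6'; python3 -c "
from h import *
s,Rm=st()
i=cam('wrist');p,d=optics.capture('wrist');W=cloud(i,d);cv2.imwrite('pics/w7.png',p[:,:,::-1])
for uv in [(225,160),(275,160),(280,210),(250,150),(20,110),(60,240),(250,60),(200,240)]: print(uv,W[uv[1],uv[0]].round(4))
"
```

```text
t: 10.9
tool_pos: [0.4035, -0.1866, 0.1798]
tool_rot: [-2.214, 2.199, -0.026]
wrist_force: [0.2, -0.1, 0.6]
opening: 0.0171
t 10.9 pos [ 0.4035 -0.1866  0.1798] psi -179.6 tilt 1.54 F [ 0.2 -0.1  0.6] open 17.1 q [ 0.02 -0.41 -0.44 -0.   -1.52 -0.02]
(225, 160) [ 0.4377 -0.2102  0.0444]
(275, 160) [ 0.3942 -0.2109  0.0457]
(280, 210) [ 0.3887 -0.1651  0.0451]
(250, 150) [ 0.4158 -0.2192  0.0452]
(20, 110) [ 0.6116 -0.2502  0.0411]
(60, 240) [ 0.6    -0.1293  0.0402]
(250, 60) [ 0.418  -0.2956  0.0051]
(200, 240) [ 0.4365 -0.1863  0.1557]
```

View pics/w7.png

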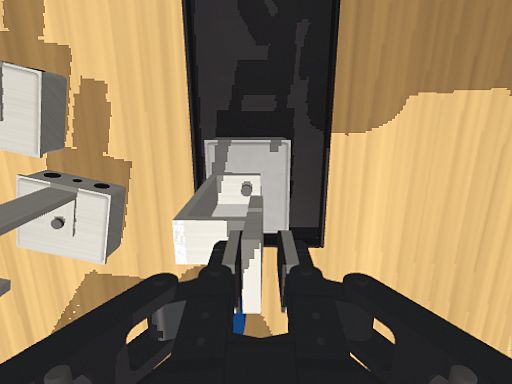

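```bash
python3 -m jog '0 0 0 0 0; 0 0 0 0 -1; 0 0 -0.03 0 -1; 0 0 -0.04 0 -1; 0 0 -0.02 0 -1' 60; python3 -c "
from h import *
plan([((.5976,-.138,.26),257.8)],step=.035)
"
```

```text
t: 11.45
tool_pos: [0.3993, -0.1867, 0.2669]
tool_rot: [-2.218, 2.204, -0.013]
wrist_force: [-0.3, 0.3, -0.6]
opening: 0.0847
t 11.45 pos [ 0.3993 -0.1867  0.2669] psi -179.6 tilt 0.96 F [-0.3  0.3 -0.6] open 84.7 q [ 0.02 -0.4  -0.27 -0.   -1.69 -0.02]
-0.0047 -0.0198 0.001 -0.135
-0.002 -0.0203 0.001 -0.135
0.0007 -0.0204 0.001 -0.135
0.0035 -0.0201 0.0011 -0.135
0.0061 -0.0195 0.001 -0.135
0.0087 -0.0185 0.0011 -0.135
0.0111 -0.0171 0.001 -0.135
0.0133 -0.0155 0.0011 -0.136
0.0153 -0.0135 0.001 -0.135
0.0169 -0.0114 0.0011 -0.136
--
```

```bash
python3 -m jog '-0.005 -0.02 0 -0.135 -1; -0.002 -0.02 0 -0.135 -1; 0.001 -0.02 0 -0.135 -1; 0.004 -0.02 0 -0.135 -1; 0.006 -0.02 0 -0.135 -1'; python3 -m jog '0.009 -0.019 0 -0.135 -1; 0.011 -0.017 0 -0.135 -1; 0.013 -0.016 0 -0.135 -1; 0.015 -0.014 0 -0.135 -1; 0.006 -0.004 0 -0.135 -1'; python3 -c "
from h import *
s,Rm=st();print(Rm[:,2].round(3))
i=cam('wrist');p,d=optics.capture('wrist');W=cloud(i,d);cv2.imwrite('pics/w8.png',p[:,:,::-1])
m=(W[...,2]>.178)&(W[...,2]<.192)&(W[...,0]>.5)&(W[...,0]<.75)&(W[...,1]<-.05)&(W[...,1]>-.3)
n,l=cv2.connectedComponents(m.astype(np.uint8))
for k in range(1,n):
  q=W[l==k]
  if len(q)>40: print(len(q),q.mean(0).round(4),cv2.minAreaRect((q[:,:2]*1000).astype(np.float32)))
plan([((.5976,-.138,.26),257.8)],step=.035)
"
```

```text
t: 11.95
tool_pos: [0.5017, -0.1623, 0.2753]
tool_rot: [-2.838, 1.314, -0.035]
wrist_force: [-0.0, -0.5, -0.2]
opening: 0.0857
t: 12.45
tool_pos: [0.5924, -0.1356, 0.2751]
tool_rot: [-3.126, 0.255, -0.035]
wrist_force: [-1.0, 0.4, -0.4]
opening: 0.0849
t 12.45 pos [ 0.5924 -0.1356  0.2751] psi -99.3 tilt 1.32 F [-1.   0.4 -0.4] open 84.9 q [ 0.1   0.05  0.14 -0.   -1.64  1.3 ]
[ 0.023  0.003 -1.   ]
849 [ 0.6421 -0.2428  0.1841] ((641.54736328125, -243.6025848388672), (8.988784790039062, 35.906883239746094), 78.25878143310547)
519 [ 0.5991 -0.1381  0.1849] ((598.2061157226562, -137.86956787109375), (7.962294578552246, 36.341949462890625), 77.7126235961914)
t 12.5 pos [ 0.5927 -0.1355  0.2748] psi -98.9 tilt 1.3 F [-1.3  0.3 -0.5] open 85.8 q [ 0.1   0.05  0.14 -0.   -1.64  1.31]
0.0049 0.0018 0.0149 0.057
--
```

View pics/w8.png

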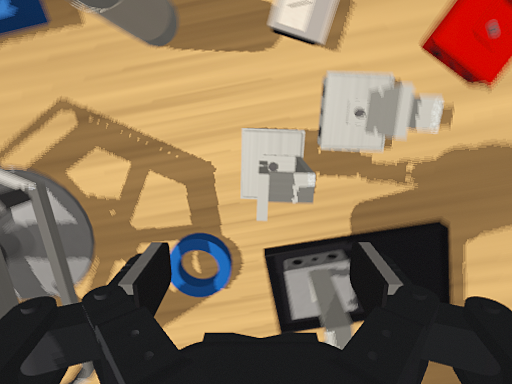

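```bash
python3 -m jog '0.005 0.002 0 0.057 -1; 0 0 0.02 0 -1; 0 0 0 0 -1'; python3 -c "
from h import *
plan([((.5982,-.1379,.21),257.7)],step=.035)
"
```

```text
t: 12.8
tool_pos: [0.598, -0.1382, 0.2534]
tool_rot: [-3.117, 0.346, -0.032]
wrist_force: [0.3, 0.2, -0.5]
opening: 0.0858
t 12.8 pos [ 0.598  -0.1382  0.2534] psi -102.7 tilt 1.19 F [ 0.3  0.2 -0.5] open 85.8 q [ 0.1   0.06  0.11 -0.   -1.6   1.25]
-0.0004 -0 0.0217 -0.003
-0.0003 -0 0.0217 -0.004
--
```

```bash
python3 -m jog '0 0 0.025 -0.003 -1; 0 0 0.025 -0.003 -1; 0 0 0.025 0 -1; 0 0 0 0 -1'; python3 -c "
from h import *
plan([((.5982,-.1379,.176),257.7)],step=.035)
"
```

```text
t: 13.2
tool_pos: [0.5995, -0.1392, 0.1805]
tool_rot: [-3.118, 0.349, -0.038]
wrist_force: [-0.4, 0.3, -1.0]
opening: 0.0853
t 13.2 pos [ 0.5995 -0.1392  0.1805] psi -102.8 tilt 1.42 F [-0.4  0.3 -1. ] open 85.3 q [ 0.1   0.06 -0.02  0.   -1.46  1.25]
-0.0017 -0.0009 0.0044 -0.008
--
```

```bash
python3 -m jog '-0.001 -0.001 0.004 -0.008 -1; 0 0 0 0 1; 0 0 0 0 1; 0 0 0 0 1; 0 0 0 0 1' 60; python3 -m jog '0 0 0 0 1; 0 0 0 0 1; 0 0 0 0 1; 0 0 0 0 1';python3 -c "
from h import *
s,Rm=st();print(Rm[:,2].round(4))
plan([((.5982,-.1379,.276),257.7),((.5982,-.1379,.38),257.7)],step=.03)
"
```

```text
t: 13.7
tool_pos: [0.6005, -0.1387, 0.1837]
tool_rot: [-3.12, 0.339, -0.052]
wrist_force: [0.1, -0.8, 0.7]
opening: 0.028
t: 14.1
tool_pos: [0.6009, -0.1386, 0.1847]
tool_rot: [-3.12, 0.339, -0.054]
wrist_force: [-0.0, -0.1, 0.4]
opening: 0.0066
t 14.1 pos [ 0.6009 -0.1386  0.1847] psi -102.4 tilt 1.99 F [-0.  -0.1  0.4] open 6.6 q [ 0.1   0.06 -0.02  0.   -1.46  1.25]
[ 0.0346 -0.001  -0.9994]
t 14.1 pos [ 0.6009 -0.1386  0.1847] psi -102.4 tilt 1.99 F [-0.  -0.1  0.4] open 6.6 q [ 0.1   0.06 -0.02  0.   -1.46  1.25]
0.0001 -0.0002 -0.0228 -0
0.0001 -0.0002 -0.0228 -0
0 -0.0002 -0.0229 -0.001
0.0001 -0.0001 -0.0228 -0
--
0.0009 -0.0002 -0.026 -0
0.0009 -0.0002 -0.026 -0
0.0009 -0.0001 -0.026 -0
0.0008 -0.0002 -0.026 -0
--
```

```bash
python3 -m jog '0 0 0 0 0.5; 0.003 0 0.006 0 0.5; 0 0 0.004 0 0.5; 0 0 0.004 0 0.5'; python3 -c "
from h import *
s,Rm=st();print(Rm[:,2].round(4))"
```

```text
t: 14.5
tool_pos: [0.6047, -0.1394, 0.1699]
tool_rot: [-3.12, 0.339, -0.054]
wrist_force: [-0.2, -0.3, 0.5]
opening: 0.021
t 14.5 pos [ 0.6047 -0.1394  0.1699] psi -102.4 tilt 1.99 F [-0.2 -0.3  0.5] open 21.0 q [ 0.1   0.07 -0.03  0.   -1.43  1.26]
[ 0.0348 -0.001  -0.9994]
```

```bash
python3 -m jog '-0.006 0 -0.005 0 0.5; 0 0 0 0 1; 0 0 0 0 1; 0 0 0 0 1' ; python3 -c "
from h import *
s,Rm=st();print(Rm[:,2].round(4))"
```

```text
t: 14.9
tool_pos: [0.5978, -0.1378, 0.1742]
tool_rot: [-3.12, 0.339, -0.053]
wrist_force: [0.6, 0.0, -1.0]
opening: 0.0071
t 14.9 pos [ 0.5978 -0.1378  0.1742] psi -102.4 tilt 1.94 F [ 0.6  0.  -1. ] open 7.1 q [ 0.1   0.05 -0.04  0.   -1.44  1.25]
[ 3.390e-02 -7.000e-04 -9.994e-01]
```

```bash
python3 -m jog '0 0 -0.02 0 1; 0 0 -0.025 0 1; 0 0 -0.025 0 1; 0 0 -0.025 0 1; 0 0 0 0 1' ; python3 -c "
from h import *
plan([((.535,.005,.273),265.7)],step=.03)"
```

```text
t: 15.4
tool_pos: [0.592, -0.1367, 0.2645]
tool_rot: [-3.118, 0.339, -0.031]
wrist_force: [-0.5, -0.1, -2.7]
opening: 0.007
t 15.4 pos [ 0.592  -0.1367  0.2645] psi -102.4 tilt 1.15 F [-0.5 -0.1 -2.7] open 7.0 q [ 0.1   0.05  0.12 -0.   -1.62  1.25]
-0.0143 -0.021 -0.0015 -0.024
-0.0138 -0.0214 -0.0015 -0.024
-0.0133 -0.0217 -0.0016 -0.023
-0.0128 -0.022 -0.0015 -0.024
-0.0123 -0.0223 -0.0016 -0.023
-0.0117 -0.0226 -0.0015 -0.024
--
```

```bash
python3 -m jog '-0.014 -0.021 -0.002 -0.024 1; -0.014 -0.021 -0.002 -0.024 1; -0.013 -0.022 -0.002 -0.024 1; -0.013 -0.022 -0.001 -0.024 1; -0.012 -0.022 -0.001 -0.024 1' ; python3 -m jog '-0.01 -0.016 0 -0.022 1; 0 0 0 0 1; 0 0 0 0 1'; python3 -c "
from h import *
s,Rm=st();print(Rm[:,2].round(3))
plan([((.5355,.01,.273),265.7)],step=.03)
i=cam('wrist');p,d=optics.capture('wrist');np.savez('w9.npz',p=p,d=d,**{k:i[k] for k in i});cv2.imwrite('pics/w9.png',p[:,:,::-1])
p,d=optics.capture('top');crop(p,(130,110,330,260),'t9.png',4);np.savez('t9.npz',p=p,d=d)
p,d=optics.capture('scene');crop(p,(170,80,350,250),'s9.png',4)
"
```

```text
t: 15.9
tool_pos: [0.5414, -0.0164, 0.259]
tool_rot: [-3.132, 0.153, -0.005]
wrist_force: [0.2, -0.1, -1.9]
opening: 0.0071
t: 16.2
tool_pos: [0.5302, 0.0042, 0.2524]
tool_rot: [-3.133, 0.11, 0.008]
wrist_force: [0.4, 0.1, -4.4]
opening: 0.0075
t 16.2 pos [0.5302 0.0042 0.2524] psi -94.0 tilt 0.49 F [ 0.4  0.1 -4.4] open 7.5 q [ 0.38 -0.14 -0.08 -0.01 -1.63  1.12]
[-0.005  0.007 -1.   ]
t 16.2 pos [0.5302 0.0042 0.2524] psi -94.0 tilt 0.49 F [ 0.4  0.1 -4.4] open 7.5 q [ 0.38 -0.14 -0.08 -0.01 -1.63  1.12]
0.0047 -0.0063 -0.0206 0.005
--
```

View pics/w9.png

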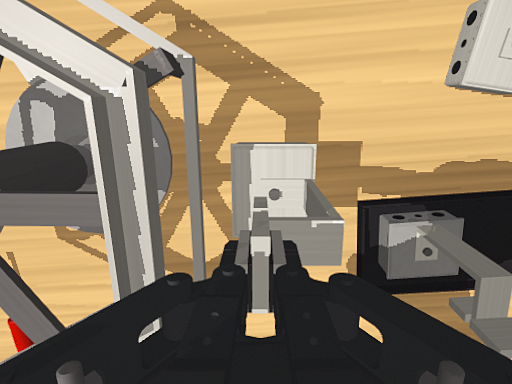

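View pics/s9.png

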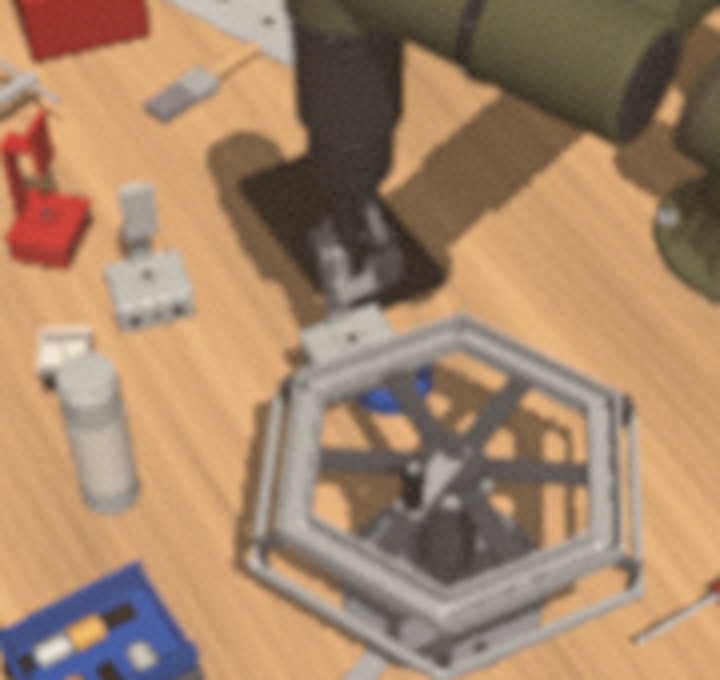

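View pics/t9.png

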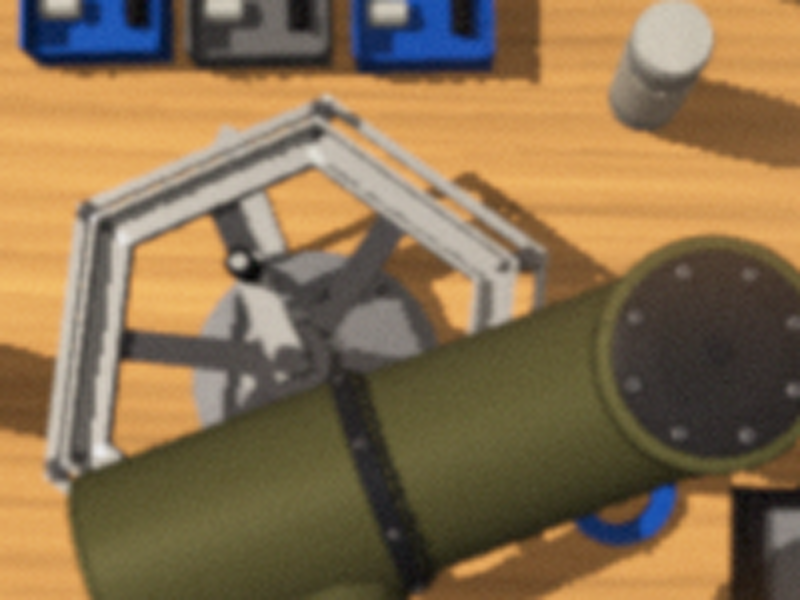

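```bash
python3 -c "
from h import *
f=np.load('w9.npz');i={k:f[k] for k in ['mtx','dist_coeffs','rvec','tvec']};W=cloud(i,f['d'])
x=np.load('axis.npy');t=np.radians(265.69);n=np.array([np.cos(t),np.sin(t)]);tt=np.array([-n[1],n[0]])
Q=W[:,:230].reshape(-1,3);Q=Q[np.isfinite(Q).all(1)]
h=(Q[:,:2]-x[:2])@n;s=(Q[:,:2]-x[:2])@tt
for nm,zl,zh,a,b in [('liptop',.200,.212,.1,.15),('floor',.184,.195,.115,.145),('bar',.145,.162,.15,.18)]:
  m=(Q[:,2]>zl)&(Q[:,2]<zh)&(abs(s)<.06)&(h>a)&(h<b)
  print(nm,m.sum(),np.histogram(h[m],bins=np.arange(a,b+.001,.002)), Q[m][:,2].mean() if m.any() else 0)
  if nm=='liptop':
    mm=m&(h>.132)&(h<.148);print(np.polyfit(s[mm],h[mm],1), h[mm].min(),h[mm].max())
    mm=m&(h<.13);print(np.polyfit(s[mm],h[mm],1))
"

```

```text
liptop 4238 (array([   0,    0,    0,    0,    0,    0,    0,  337,  644, 1383,    1,
          0,    0,    0,    0,    0,    0,    0,    0,  375,  573,  925,
          0,    0,    0]), array([0.1  , 0.102, 0.104, 0.106, 0.108, 0.11 , 0.112, 0.114, 0.116,
       0.118, 0.12 , 0.122, 0.124, 0.126, 0.128, 0.13 , 0.132, 0.134,
       0.136, 0.138, 0.14 , 0.142, 0.144, 0.146, 0.148, 0.15 ])) 0.20550208576789486
[0.00169119 0.14143201] 0.13823965135745048 0.14341463853635206
[0.00189629 0.11780896]
floor 4799 (array([  0, 530, 629, 552, 535, 537, 533, 527, 229,   0,   0,   0,   0,
       696,  31]), array([0.115, 0.117, 0.119, 0.121, 0.123, 0.125, 0.127, 0.129, 0.131,
       0.133, 0.135, 0.137, 0.139, 0.141, 0.143, 0.145])) 0.19121164040037578
bar 495 (array([  0,   0,   0,  14,  27,  27,  33, 394,   0,   0,   0,   0,   0,
         0,   0]), array([0.15 , 0.152, 0.154, 0.156, 0.158, 0.16 , 0.162, 0.164, 0.166,
       0.168, 0.17 , 0.172, 0.174, 0.176, 0.178, 0.18 ])) 0.1584769340286365
```

```bash
python3 -m jog '0.004 0 -0.02 0.004 1; 0 0 0 0 1; 0 0 0 0 1'; python3 -c "
from h import *
plan([((.5408,.0836,.273),265.7)],step=.02)
"
```

```text
t: 16.65
tool_pos: [0.5351, 0.0014, 0.2716]
tool_rot: [-3.133, 0.124, 0.011]
wrist_force: [-0.8, 0.7, -4.8]
opening: 0.0069
t 16.65 pos [0.5351 0.0014 0.2716] psi -94.5 tilt 0.52 F [-0.8  0.7 -4.8] open 6.9 q [ 0.37 -0.12 -0.03 -0.01 -1.67  1.12]
-0.0002 -0.0165 -0.0002 -0.001
-0.0001 -0.0165 -0.0002 -0.001
-0.0001 -0.0165 -0.0002 -0.001
-0.0001 -0.0164 -0.0002 -0
-0.0002 -0.0165 -0.0001 -0.001
--
```

```bash
python3 -m jog '0 -0.014 -0.001 0 1; 0 -0.014 -0.001 0 1; 0 -0.012 0 0 1; 0 0 0 0 1'; python3 -c "
from h import *
plan([((.5408,.0836,.273),265.7)],step=.015)
"
```

```text
t: 17.05
tool_pos: [0.5381, 0.0439, 0.2713]
tool_rot: [-3.133, 0.126, 0.015]
wrist_force: [-0.4, 0.6, -4.4]
opening: 0.007
t 17.05 pos [0.5381 0.0439 0.2713] psi -94.6 tilt 0.65 F [-0.4  0.6 -4.4] open 7.0 q [ 0.45 -0.11 -0.02 -0.01 -1.67  1.04]
-0.0002 -0.0133 -0.0005 -0.002
-0.0001 -0.0133 -0.0005 -0.002
-0.0001 -0.0132 -0.0005 -0.001
--
```

```bash
python3 -m jog '0 -0.013 -0.001 -0.002 1; 0 -0.013 -0.001 -0.002 1; 0 -0.012 0 0 1; 0 0 0 0 1'; python3 -c "
from h import *
plan([((.5408,.0836,.255),265.7)],step=.015)
i=cam('wrist');p,d=optics.capture('wrist');np.savez('w10.npz',p=p,d=d,**{k:i[k] for k in i});cv2.imwrite('pics/w10.png',p[:,:,::-1])
"
```

```text
t: 17.45
tool_pos: [0.5411, 0.0861, 0.273]
tool_rot: [-3.134, 0.117, 0.016]
wrist_force: [0.3, -0.4, -4.1]
opening: 0.0065
t 17.45 pos [0.5411 0.0861 0.273 ] psi -94.3 tilt 0.68 F [ 0.3 -0.4 -4.1] open 6.5 q [ 0.52 -0.09  0.01 -0.01 -1.67  0.98]
0.0001 0.0013 0.009 0
0 0.0013 0.009 0.001
--
```

View pics/w10.png

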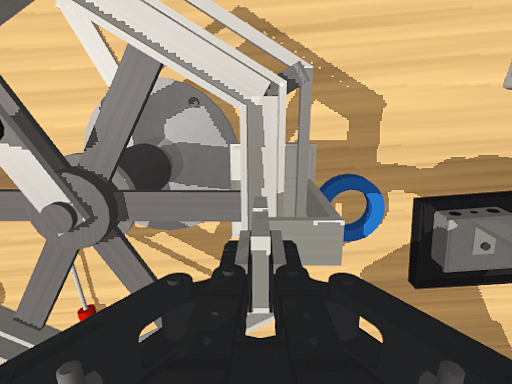

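```bash
python3 -m jog '0 0.003 0.002 0 1; 0 0 0.006 0 1; 0 0 0.006 0 1; 0 0 0 0 1'; python3 -c "
from h import *
s,Rm=st();print(Rm[:,2].round(3))
plan([((.5408,.0836,.245),265.7)],step=.015)
"
```

```text
t: 17.9
tool_pos: [0.5405, 0.0818, 0.2576]
tool_rot: [-3.134, 0.118, 0.017]
wrist_force: [-0.6, 0.1, -4.1]
opening: 0.007
t 17.9 pos [0.5405 0.0818 0.2576] psi -94.3 tilt 0.69 F [-0.6  0.1 -4.1] open 7.0 q [ 0.51 -0.09 -0.03 -0.01 -1.64  0.98]
[-0.01   0.006 -1.   ]
t 17.9 pos [0.5405 0.0818 0.2576] psi -94.3 tilt 0.69 F [-0.6  0.1 -4.1] open 7.0 q [ 0.51 -0.09 -0.03 -0.01 -1.64  0.98]
0.0003 -0.0017 0.0126 -0
--
```

```bash
python3 -m jog '0 -0.001 0.005 0 1; 0 0 0.005 0 1; 0 0 0 0 1'; python3 -c "
from h import *
plan([((.5408,.0836,.244),265.7)],step=.015)
"
```

```text
t: 18.2
tool_pos: [0.5403, 0.0824, 0.2464]
tool_rot: [-3.134, 0.12, 0.017]
wrist_force: [-0.2, 0.7, -4.5]
opening: 0.0073
t 18.2 pos [0.5403 0.0824 0.2464] psi -94.4 tilt 0.7 F [-0.2  0.7 -4.5] open 7.3 q [ 0.51 -0.09 -0.05 -0.01 -1.62  0.98]
0.0004 -0.0013 0.0024 -0.001
--
```

```bash
python3 -m jog '0 0 0.003 0 1; 0 0 0 0 1; 0 0 0 0 1'; python3 -c "
from h import *
st()";python3 -m jog '0 0 0.003 0 1; 0 0 0 0 1; 0 0 0 0 1';  python3 -c "
from h import *
st()
i=cam('wrist');p,d=optics.capture('wrist');np.savez('w11.npz',p=p,d=d,**{k:i[k] for k in i});cv2.imwrite('pics/w11.png',p[:,:,::-1])
"
```

```text
t: 18.5
tool_pos: [0.5408, 0.0824, 0.2447]
tool_rot: [-3.134, 0.12, 0.013]
wrist_force: [0.1, 0.2, -3.6]
opening: 0.0068
t 18.5 pos [0.5408 0.0824 0.2447] psi -94.4 tilt 0.58 F [ 0.1  0.2 -3.6] open 6.8 q [ 0.51 -0.09 -0.05 -0.01 -1.62  0.98]
t: 18.8
tool_pos: [0.5417, 0.0824, 0.2446]
tool_rot: [-3.132, 0.119, 0.005]
wrist_force: [-0.8, 0.5, -3.5]
opening: 0.007
t 18.8 pos [0.5417 0.0824 0.2446] psi -94.4 tilt 0.44 F [-0.8  0.5 -3.5] open 7.0 q [ 0.51 -0.1  -0.06 -0.01 -1.61  0.98]
```

View pics/w11.png

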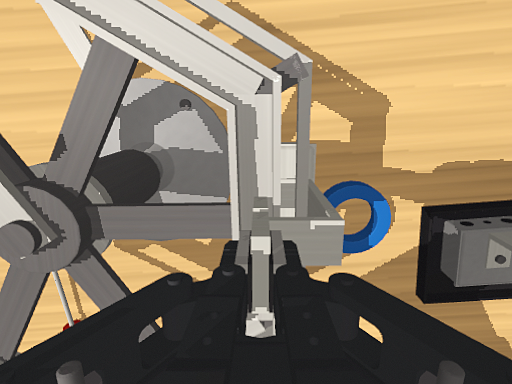

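```bash
python3 -m jog '0 0 0 0 0.8; 0 0 0 0 0.6; 0 0 0 0 0.6; 0 0 0 0 0.3'; python3 -c "
from h import *
st()
i=cam('wrist');p,d=optics.capture('wrist');W=cloud(i,d);cv2.imwrite('pics/w12.png',p[:,:,::-1])
"
```

```text
t: 19.25
tool_pos: [0.5421, 0.0818, 0.2456]
tool_rot: [-3.133, 0.12, 0.003]
wrist_force: [0.7, 0.6, 0.5]
opening: 0.0294
t 19.25 pos [0.5421 0.0818 0.2456] psi -94.4 tilt 0.35 F [0.7 0.6 0.5] open 29.4 q [ 0.51 -0.1  -0.06 -0.01 -1.61  0.98]
```

View pics/w12.png

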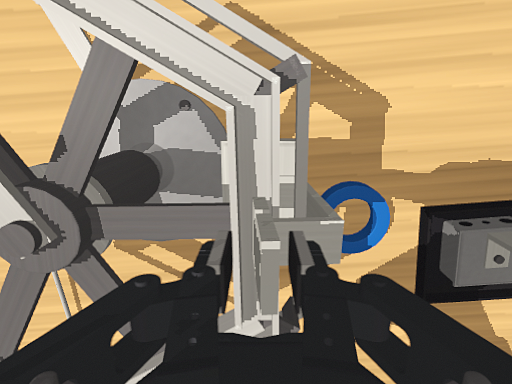

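```bash
python3 -m jog '0 0 -0.01 0 0; 0 0 -0.03 0 -1; 0 0 -0.04 0 -1; 0 0 0 0 -1'; python3 -c "
from h import *
st()
p,d=optics.capture('top');crop(p,(150,110,420,280),'t13.png',2.9)
p,d=optics.capture('scene');crop(p,(170,80,350,250),'s13.png',4)
plan([((.56,-.1,.32),180),((.6415,-.2436,.28),78.2)],step=.035)
"
```

```text
t: 19.7
tool_pos: [0.5419, 0.0807, 0.3302]
tool_rot: [-3.135, 0.12, 0.002]
wrist_force: [0.1, -0.3, 0.2]
opening: 0.0836
t 19.7 pos [0.5419 0.0807 0.3302] psi -94.4 tilt 0.28 F [ 0.1 -0.3  0.2] open 83.6 q [ 0.51 -0.07  0.12 -0.   -1.76  0.98]
t 19.8 pos [0.541  0.0814 0.3249] psi -94.4 tilt 0.53 F [ 0.2  0.2 -1.1] open 85.1 q [ 0.51 -0.07  0.11 -0.01 -1.76  0.98]
0.003 0.0163 0.0004 0.136
0.0052 0.0158 0.0004 0.136
0.0072 0.0149 0.0004 0.136
0.0092 0.0138 0.0003 0.136
0.011 0.0124 0.0004 0.136
0.0126 0.0108 0.0003 0.136
0.0139 0.009 0.0004 0.136
0.015 0.0071 0.0003 0.136
0.0158 0.0049 0.0004 0.136
0.0164 0.0028 0.0003 0.135
0.0165 0.0005 0.0004 0.136
--
0.0111 -0.0063 0.003 0.137
0.0101 -0.0077 0.003 0.137
0.0089 -0.0091 0.003 0.137
0.0076 -0.0102 0.003 0.137
0.0062 -0.0111 0.003 0.137
0.0046 -0.0119 0.003 0.136
0.0029 -0.0124 0.003 0.137
0.0012 -0.0127 0.003 0.136
-0.0005 -0.0127 0.0029 0.137
-0.0022 -0.0125 0.003 0.136
-0.0039 -0.0121 0.0029 0.137
-0.0056 -0.0114 0.003 0.136
-0.0071 -0.0106 0.0029 0.137
--
```

View pics/t13.png

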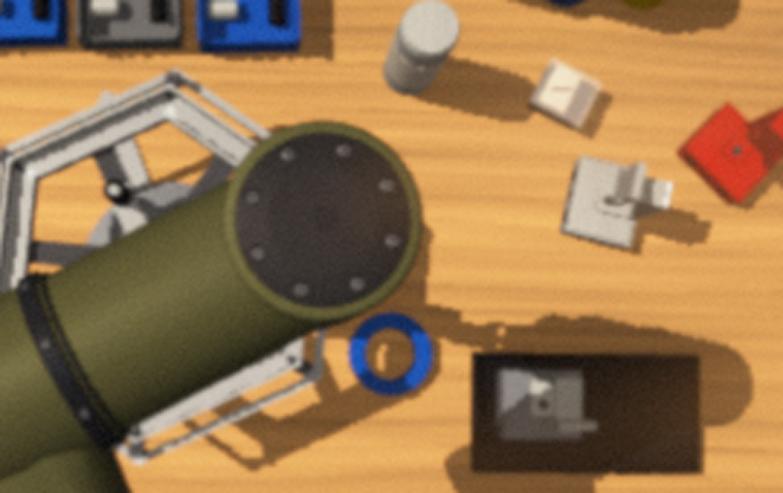

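View pics/s13.png

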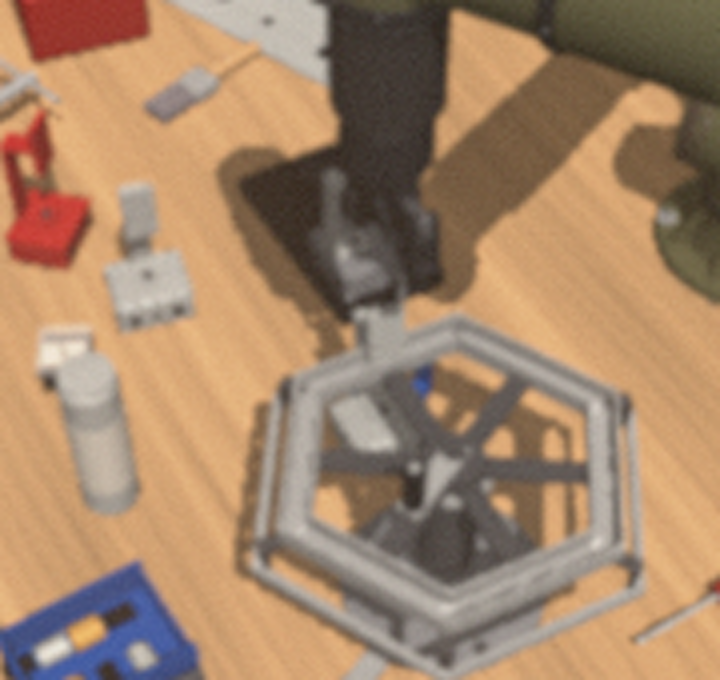

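```bash
python3 -c "
from h import *
plan([((.6415,-.2436,.30),258.2)],step=.042)
"
```

```text
t 19.8 pos [0.541  0.0814 0.3249] psi -94.4 tilt 0.53 F [ 0.2  0.2 -1.1] open 85.1 q [ 0.51 -0.07  0.11 -0.01 -1.76  0.98]
0.0139 0.0352 0.0025 0.014
0.0144 0.035 0.0025 0.014
0.0149 0.0348 0.0025 0.015
0.0154 0.0345 0.0025 0.014
0.0159 0.0343 0.0025 0.015
0.0164 0.0341 0.0026 0.014
0.0168 0.0338 0.0025 0.015
0.0174 0.0336 0.0026 0.014
0.0178 0.0333 0.0025 0.015
--
```

```bash
python3 -m jog '0.014 0.035 0.002 0.014 -1; 0.014 0.035 0.002 0.014 -1; 0.015 0.035 0.002 0.014 -1; 0.015 0.034 0.002 0.014 -1; 0.016 0.034 0.002 0.015 -1'; python3 -m jog '0.016 0.034 0.002 0.015 -1; 0.017 0.034 0.002 0.014 -1; 0.017 0.034 0.002 0.014 -1; 0.01 0.02 0 0.015 -1; 0 0 0 0 -1'; cat > tabs.py <<'E'
from h import *
s,Rm=st();print(Rm[:,2].round(3))
i=cam('wrist');p,d=optics.capture('wrist');W=cloud(i,d);cv2.imwrite('pics/wt%d.png'%(s['t']*100),p[:,:,::-1])
m=(W[...,2]>.178)&(W[...,2]<.192)&(W[...,0]>.5)&(W[...,0]<.75)&(W[...,1]<-.05)&(W[...,1]>-.36)
n,l=cv2.connectedComponents(m.astype(np.uint8))
for k in range(1,n):
  q=W[l==k]
  if len(q)>40: print(len(q),q.mean(0).round(4),cv2.minAreaRect((q[:,:2]*1000).astype(np.float32)))
E
python3 tabs.py
```

```text
t: 20.3
tool_pos: [0.5974, -0.0993, 0.3102]
tool_rot: [-3.129, 0.219, 0.02]
wrist_force: [1.0, 0.1, -0.3]
opening: 0.0851
t: 20.8
tool_pos: [0.6372, -0.2387, 0.2947]
tool_rot: [-3.12, 0.321, 0.038]
wrist_force: [0.0, 0.0, 0.5]
opening: 0.0852
t 20.8 pos [ 0.6372 -0.2387  0.2947] psi -101.7 tilt 1.4 F [0.  0.  0.5] open 85.2 q [-0.07  0.29  0.45 -0.01 -1.75  1.43]
[-0.023  0.007 -1.   ]
452 [ 0.6429 -0.2446  0.1848] ((641.7408447265625, -244.38662719726562), (7.961980819702148, 36.280147552490234), 77.6756591796875)
```

```bash
python3 -c "
from h import *
plan([((.6417,-.2442,.25),257.7)],step=.05)
"; 
```

```text
t 20.85 pos [ 0.6371 -0.2375  0.2946] psi -101.7 tilt 1.42 F [ 0.4  0.7 -0.7] open 85.4 q [-0.07  0.29  0.45 -0.01 -1.75  1.43]
0.007 0.0057 0.0444 0.011
--
```

```bash
python3 -m jog '0.004 0.004 0.025 0.011 -1; 0.003 0.002 0.025 0 -1; 0 0 0.025 0 -1; 0 0 0.02 0 -1; 0 0 0 0 -1'; python3 -c "
from h import *
plan([((.6417,-.2442,.174),257.7)],step=.05)
"; 
```

```text
t: 21.35
tool_pos: [0.64, -0.2398, 0.1956]
tool_rot: [-3.118, 0.33, 0.039]
wrist_force: [-0.0, -0.6, 0.3]
opening: 0.0854
t 21.35 pos [ 0.64   -0.2398  0.1956] psi -102.1 tilt 1.45 F [-0.  -0.6  0.3] open 85.4 q [-0.07  0.28  0.26 -0.01 -1.57  1.43]
0.0032 0.004 0.0216 0.004
--
```

```bash
python3 -m jog '0.003 0.004 0.012 0.004 0; 0 0 0.01 0 0; 0 0 0 0 0; 0 0 0 0 0'; python3 -c "
from h import *
plan([((.6417,-.2442,.174),257.7)],step=.05)
"; 
```

```text
t: 21.75
tool_pos: [0.6425, -0.2431, 0.1752]
tool_rot: [-3.118, 0.333, 0.033]
wrist_force: [-0.3, 0.6, 0.4]
opening: 0.0434
t 21.75 pos [ 0.6425 -0.2431  0.1752] psi -102.2 tilt 1.24 F [-0.3  0.6  0.4] open 43.4 q [-0.07  0.29  0.23 -0.01 -1.53  1.43]
-0.0006 0.0013 0.0012 0.002
--
```

```bash
python3 -m jog '0 0.001 0.001 0 1; 0 0 0 0 1; 0 0 0 0 1; 0 0 0 0 1; 0 0 0 0 1' 60; python3 -c "
from h import *
s,Rm=st();print(Rm[:,2].round(3))"; python3 -m jog '0 0 -0.02 0 1; 0 0 -0.04 0 1; 0 0 -0.04 0 1; 0 0 -0.04 0 1; 0 0 -0.04 0 1';python3 -c "
from h import *
plan([((.6417,-.2442,.39),257.7),((.69,-.03,.39),300),((.715,.055,.275),325.7)],step=.035)
"; 
```

```text
t: 22.25
tool_pos: [0.6429, -0.2444, 0.1761]
tool_rot: [-3.119, 0.333, 0.029]
wrist_force: [0.5, 0.6, -1.1]
opening: 0.0068
t 22.25 pos [ 0.6429 -0.2444  0.1761] psi -102.2 tilt 1.08 F [ 0.5  0.6 -1.1] open 6.8 q [-0.08  0.29  0.23 -0.01 -1.53  1.43]
[-0.018  0.007 -1.   ]
t: 22.75
tool_pos: [0.6445, -0.244, 0.3475]
tool_rot: [-3.112, 0.331, 0.064]
wrist_force: [1.3, 0.2, -2.5]
opening: 0.0066
t 22.75 pos [ 0.6445 -0.244   0.3475] psi -102.2 tilt 2.44 F [ 1.3  0.2 -2.5] open 6.6 q [-0.08  0.37  0.65 -0.01 -1.89  1.43]
-0.0023 0.0003 -0.0212 0.001
-0.0022 0.0002 -0.0211 0.001
--
0.0002 -0.0314 0.0002 -0.105
0.0035 -0.0312 0.0002 -0.105
0.0068 -0.0306 0.0002 -0.106
0.01 -0.0297 0.0002 -0.105
0.013 -0.0285 0.0002 -0.106
0.016 -0.027 0.0002 -0.105
0.0188 -0.0251 0.0002 -0.106
--
0.0134 -0.0115 0.023 -0.09
0.0144 -0.0102 0.0231 -0.09
0.0153 -0.0089 0.023 -0.09
0.016 -0.0074 0.0231 -0.089
0.0166 -0.006 0.023 -0.09
--
```

```bash
python3 -m jog '0 0 0 0 1; 0 0 0.03 0 1; 0 0 0.03 0 1; 0 0 0 0 1';python3 -c "
from h import *
s,Rm=st();print(Rm[:,2].round(3))
plan([((.65,-.04,.28),300),((.70,.055,.275),325.7)],step=.03)
"; 
```

```text
t: 23.15
tool_pos: [0.6438, -0.2434, 0.2912]
tool_rot: [-3.112, 0.332, 0.049]
wrist_force: [-0.1, 1.0, -4.3]
opening: 0.0069
t 23.15 pos [ 0.6438 -0.2434  0.2912] psi -102.2 tilt 1.93 F [-0.1  1.  -4.3] open 6.9 q [-0.08  0.32  0.48 -0.01 -1.76  1.43]
[-0.03   0.015 -0.999]
t 23.15 pos [ 0.6438 -0.2434  0.2912] psi -102.2 tilt 1.93 F [-0.1  1.  -4.3] open 6.9 q [-0.08  0.32  0.48 -0.01 -1.76  1.43]
-0.0052 -0.0286 0.002 -0.105
-0.0022 -0.029 0.002 -0.105
0.0009 -0.029 0.002 -0.105
0.0039 -0.0288 0.002 -0.105
0.0069 -0.0282 0.002 -0.105
0.0098 -0.0273 0.002 -0.106
0.0126 -0.0261 0.002 -0.105
--
0.0227 -0.0143 0.0012 -0.112
0.0242 -0.0117 0.0013 -0.112
0.0253 -0.0089 0.0012 -0.112
0.0262 -0.0059 0.0013 -0.113
--
```

```bash
python3 -m jog '-0.005 -0.029 0.001 -0.105 1; -0.002 -0.029 0.001 -0.105 1; 0.001 -0.029 0.001 -0.105 1; 0.004 -0.029 0.001 -0.105 1; 0.007 -0.028 0.001 -0.105 1';python3 -m jog '0.01 -0.027 0 -0.105 1; 0.012 -0.026 0 -0.105 1; 0 0 0 0 1'; python3 -c "
from h import *
s,Rm=st();print(Rm[:,2].round(3))
plan([((.70,.055,.275),325.7)],step=.03)
"; 
```

```text
t: 23.65
tool_pos: [0.6475, -0.0974, 0.2883]
tool_rot: [-3.081, -0.504, 0.051]
wrist_force: [0.1, -0.3, -3.4]
opening: 0.0069
t: 23.95
tool_pos: [0.6484, -0.0342, 0.2911]
tool_rot: [-3.001, -0.847, 0.047]
wrist_force: [0.0, 0.2, -3.0]
opening: 0.0069
t 23.95 pos [ 0.6484 -0.0342  0.2911] psi -58.5 tilt 2.19 F [ 0.   0.2 -3. ] open 6.9 q [ 0.24  0.21  0.36 -0.02 -1.74  1.87]
[-0.035  0.014 -0.999]
t 23.95 pos [ 0.6484 -0.0342  0.2911] psi -58.5 tilt 2.19 F [ 0.   0.2 -3. ] open 6.9 q [ 0.24  0.21  0.36 -0.02 -1.74  1.87]
0.0227 -0.0122 0.0039 -0.106
0.0239 -0.0097 0.0039 -0.106
0.0248 -0.0071 0.0038 -0.105
0.0254 -0.0044 0.0039 -0.106
--
```

```bash
python3 -m jog '0.023 -0.012 0.005 -0.106 1; 0.024 -0.01 0.005 -0.106 1; 0.025 -0.007 0.004 -0.106 1; 0.02 -0.004 0.004 -0.106 1; 0 0 0 0 1'; python3 -c "
from h import *
s,Rm=st();print(Rm[:,2].round(3))
i=cam('wrist');p,d=optics.capture('wrist');cv2.imwrite('pics/w15.png',p[:,:,::-1])
W=cloud(i,d)
x=np.load('axis.npy');t=np.radians(325.69);n=np.array([np.cos(t),np.sin(t)]);tt=np.array([-n[1],n[0]])
Q=W.reshape(-1,3);Q=Q[np.isfinite(Q).all(1)]
h=(Q[:,:2]-x[:2])@n;s=(Q[:,:2]-x[:2])@tt
m=(Q[:,2]>.2)&(Q[:,2]<.212)&(abs(s)<.06)
for a,b in [(.105,.128),(.132,.152)]:
  mm=m&(h>a)&(h<b);print(mm.sum(),np.polyfit(s[mm],h[mm],1),h[mm].min(),h[mm].max())
"; 
```

```text
t: 24.45
tool_pos: [0.6988, 0.053, 0.2761]
tool_rot: [-2.743, -1.475, 0.037]
wrist_force: [-0.8, 0.6, -3.6]
opening: 0.0071
t 24.45 pos [0.6988 0.053  0.2761] psi -33.5 tilt 2.07 F [-0.8  0.6 -3.6] open 7.1 q [ 0.35  0.35  0.5  -0.02 -1.74  2.21]
[-0.034  0.013 -0.999]
2170 [-0.00966727  0.11887127] 0.1143564323924345 0.1211998138183596
1926 [-0.00933763  0.1425702 ] 0.1391363722507255 0.14488527118970343
```

View pics/w15.png

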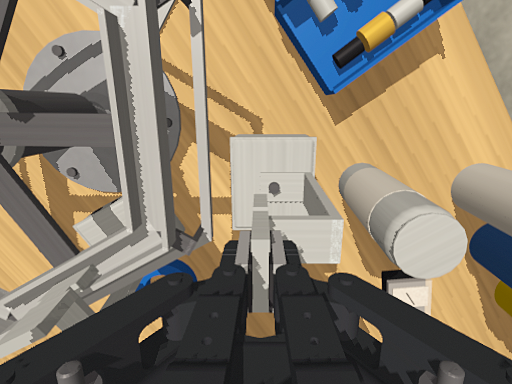

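```bash
python3 -c "
from h import *
plan([((.700,.112,.2735),325.6),((.6604,.1392,.2735),None)],step=.02)
"; 
```

```text
t 24.5 pos [0.6985 0.0517 0.2768] psi -33.7 tilt 2.03 F [-1.1 -1.  -3.1] open 7.2 q [ 0.35  0.35  0.49 -0.02 -1.74  2.2 ]
0.0128 -0.008 0.001 0.003
0.0127 -0.0081 0.001 0.003
0.0127 -0.0081 0.001 0.004
0.0126 -0.0081 0.001 0.003
--
0 -0.016 0.0006 0
0.0001 -0.016 0.0005 0
0 -0.016 0.0006 0
--
```

```bash
python3 -m jog '0.013 -0.008 0.001 0.003 1; 0.013 -0.008 0.001 0.003 1; 0.013 -0.008 0.001 0.003 1; 0.012 -0.008 0 0.003 1; 0 0 0 0 1'; python3 -c "
from h import *
plan([((.6604,.1392,.2735),325.6)],step=.015)
"; 
```

```text
t: 25.0
tool_pos: [0.7005, 0.1137, 0.2768]
tool_rot: [-2.762, -1.443, 0.035]
wrist_force: [0.4, 0.7, -3.5]
opening: 0.0067
t 25.0 pos [0.7005 0.1137 0.2768] psi -34.8 tilt 1.93 F [ 0.4  0.7 -3.5] open 6.7 q [ 0.43  0.37  0.53 -0.02 -1.75  2.1 ]
-0.0005 -0.0118 0.0012 -0.002
-0.0005 -0.0118 0.0012 -0.002
-0.0004 -0.0119 0.0012 -0.002
-0.0004 -0.0118 0.0012 -0.001
--
```

```bash
python3 -m jog '0 -0.012 0.001 -0.002 1; 0 -0.012 0.001 -0.002 1; 0 -0.011 0 0 1; 0 -0.009 0 0 1; 0 0 0 0 1'; python3 -c "
from h import *
s,Rm=st();print(Rm[:,2].round(3))
plan([((.6604,.1392,.2735),325.6)],step=.015)
i=cam('wrist');p,d=optics.capture('wrist');cv2.imwrite('pics/w16.png',p[:,:,::-1])
"; 
```

```text
t: 25.5
tool_pos: [0.6625, 0.141, 0.2767]
tool_rot: [-2.76, -1.449, 0.035]
wrist_force: [0.7, -0.5, -2.6]
opening: 0.0068
t 25.5 pos [0.6625 0.141  0.2767] psi -34.6 tilt 1.9 F [ 0.7 -0.5 -2.6] open 6.8 q [ 0.49  0.28  0.41 -0.02 -1.72  2.04]
[-0.031  0.011 -0.999]
t 25.5 pos [0.6625 0.141  0.2767] psi -34.6 tilt 1.9 F [ 0.7 -0.5 -2.6] open 6.8 q [ 0.49  0.28  0.41 -0.02 -1.72  2.04]
-0.0027 -0.0005 0.0033 -0.003
--
```

View pics/w16.png

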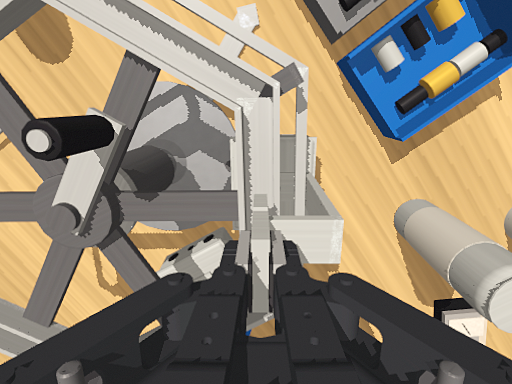

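```bash
python3 -m jog '-0.002 -0.0005 0.006 0 1; 0 0 0.006 0 1; 0 0 0.005 0 1; 0 0 0 0 1'; python3 -c "
from h import *
s,Rm=st();print(Rm[:,2].round(3))
plan([((.6604,.1392,.247),325.6)],step=.015)
"; 
```

```text
t: 25.95
tool_pos: [0.6611, 0.1383, 0.2575]
tool_rot: [-2.761, -1.447, 0.036]
wrist_force: [0.5, -0.9, -3.2]
opening: 0.0069
t 25.95 pos [0.6611 0.1383 0.2575] psi -34.7 tilt 1.92 F [ 0.5 -0.9 -3.2] open 6.9 q [ 0.49  0.27  0.36 -0.02 -1.69  2.04]
[-0.032  0.011 -0.999]
t 25.95 pos [0.6611 0.1383 0.2575] psi -34.7 tilt 1.92 F [ 0.5 -0.9 -3.2] open 6.9 q [ 0.49  0.27  0.36 -0.02 -1.69  2.04]
0.0004 -0.0007 0.0106 -0.005
--
```

```bash
python3 -m jog '0 -0.001 0.005 0 1; 0 0 0.004 0 1; 0 0 0 0 1'; python3 -c "
from h import *
s,Rm=st();print(Rm[:,2].round(3))"; python3 -m jog '0 0 0.003 0 1; 0 0 0 0 1; 0 0 0.003 0 1; 0 0 0 0 1'; python3 -c "
from h import *
s,Rm=st();print(Rm[:,2].round(3))"
```

```text
t: 26.25
tool_pos: [0.6601, 0.1386, 0.2471]
tool_rot: [-2.762, -1.446, 0.038]
wrist_force: [0.5, 0.1, -3.2]
opening: 0.0073
t 26.25 pos [0.6601 0.1386 0.2471] psi -34.7 tilt 1.96 F [ 0.5  0.1 -3.2] open 7.3 q [ 0.49  0.27  0.34 -0.02 -1.67  2.04]
[-0.033  0.01  -0.999]
t: 26.65
tool_pos: [0.6609, 0.1387, 0.2466]
tool_rot: [-2.764, -1.448, 0.026]
wrist_force: [-0.4, 0.8, -3.3]
opening: 0.0069
t 26.65 pos [0.6609 0.1387 0.2466] psi -34.7 tilt 1.54 F [-0.4  0.8 -3.3] open 6.9 q [ 0.49  0.26  0.33 -0.02 -1.66  2.04]
[-0.024  0.011 -1.   ]
```

Stalled at 0.2466, the predicted seat height (0.246). Release.

```bash
python3 -m jog '0 0 0 0 0.8; 0 0 0 0 0.6; 0 0 0 0 0.6; 0 0 0 0 0.3'; python3 -m jog '0 0 -0.01 0 0; 0 0 -0.03 0 -0.5; 0 0 -0.04 0 -0.5; 0 0 0 0 -0.5'; python3 -c "
from h import *
s,Rm=st();print(Rm[:,2].round(3))
i=cam('wrist');p,d=optics.capture('wrist');W=cloud(i,d);cv2.imwrite('pics/w17.png',p[:,:,::-1])
"
```

```text
t: 27.05
tool_pos: [0.6615, 0.1384, 0.2476]
tool_rot: [-2.765, -1.448, 0.022]
wrist_force: [-0.0, 0.8, 0.2]
opening: 0.0291
t: 27.45
tool_pos: [0.6629, 0.1366, 0.3314]
tool_rot: [-2.766, -1.448, 0.024]
wrist_force: [-0.7, -0.4, 1.0]
opening: 0.0638
t 27.45 pos [0.6629 0.1366 0.3314] psi -34.7 tilt 1.41 F [-0.7 -0.4  1. ] open 63.8 q [ 0.49  0.3   0.53 -0.02 -1.82  2.04]
[-0.023  0.01  -1.   ]
```

View pics/w17.png

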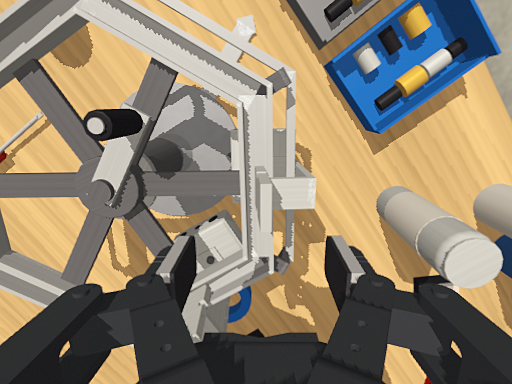

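```bash
python3 -c "
from h import *
i=cam('wrist');p,d=optics.capture('wrist');W=cloud(i,d)
u,v=np.meshgrid(np.arange(512),np.arange(384))
m=(u>70)&(u<150)&(v>95)&(v<150)&(W[...,2]>.257)&(W[...,2]<.27)
q=W[m];print(len(q),cv2.minEnclosingCircle((q[:,:2]*1000).astype(np.float32)),q[:,2].mean())
x=np.load('axis.npy');print(x[:2]+.065*np.array([np.cos(x[2]),np.sin(x[2])]))
p,d=optics.capture('top');cv2.imwrite('pics/t18.png',p[:,:,::-1])
"
```

```text
875 ((610.0441284179688, 243.63510131835938), 10.108560562133789) 0.26289935733288056
[0.60914047 0.24236267]
```

View pics/t18.png

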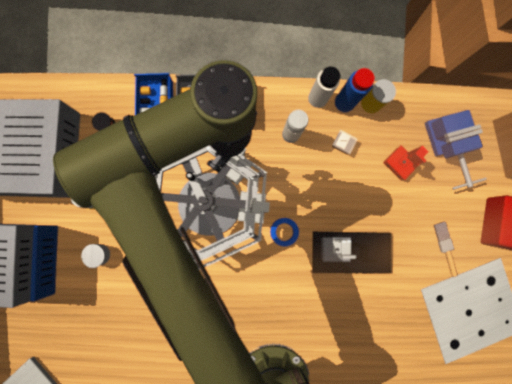

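```bash
python3 -c "
from h import *
plan([((.610,.243,.315),296)],step=.03)
"
```

```text
t 27.6 pos [0.6619 0.1375 0.3239] psi -34.7 tilt 1.92 F [ 0.6  0.1 -0.9] open 64.2 q [ 0.49  0.3   0.52 -0.02 -1.82  2.04]
0.0143 -0.0256 0.0029 0.128
0.0109 -0.0272 0.0029 0.128
0.0074 -0.0284 0.0028 0.128
0.0037 -0.0291 0.0029 0.127
--
```

```bash
python3 -m jog '0.014 -0.026 0 0.128 -1; 0.011 -0.027 0 0.128 -1; 0.007 -0.028 0 0.128 -1; 0.003 -0.024 0 0.12 -1; 0 0 0 0 -1'; python3 -c "
from h import *
plan([((.610,.2432,.30),296)],step=.03)
i=cam('wrist');p,d=optics.capture('wrist');cv2.imwrite('pics/w19.png',p[:,:,::-1])
"
```

```text
t: 28.1
tool_pos: [0.6102, 0.24, 0.3193]
tool_rot: [-3.053, -0.681, 0.064]
wrist_force: [0.2, -0.1, -0.3]
opening: 0.0859
t 28.1 pos [0.6102 0.24   0.3193] psi -64.9 tilt 2.45 F [ 0.2 -0.1 -0.3] open 85.9 q [ 0.66  0.25  0.45 -0.03 -1.8   1.34]
0.0019 -0.0025 0.0193 -0.015
--
```

View pics/w19.png

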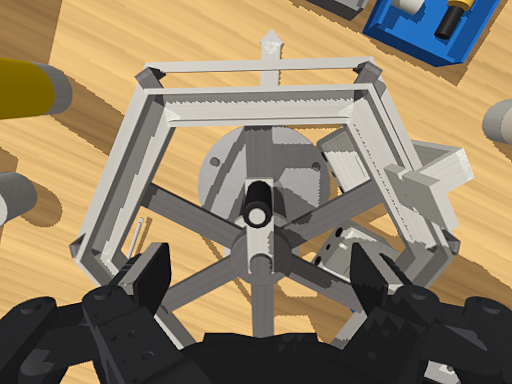

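```bash
python3 -m jog '0.002 -0.003 0.02 0 -1; 0 0 0.02 0 -1; 0 0 0.02 0 -0.5; 0 0 0.01 0 -0.2; 0 0 0 0 -0.2'; python3 -c "
from h import *
plan([((.610,.2432,.243),296)],step=.03)
"
```

```text
t: 28.65
tool_pos: [0.6089, 0.239, 0.2443]
tool_rot: [-3.053, -0.694, 0.069]
wrist_force: [0.5, -0.5, 0.2]
opening: 0.0512
t 28.65 pos [0.6089 0.239  0.2443] psi -64.4 tilt 2.6 F [ 0.5 -0.5  0.2] open 51.2 q [ 0.66  0.22  0.28 -0.03 -1.67  1.35]
0.0029 -0.0033 0.0013 -0.007
--
```

```bash
python3 -m jog '0.003 -0.003 0.001 0 0; 0 0 0 0 0.3; 0 0 0 0 1; 0 0 0 0 1; 0 0 0 0 1' 40; python3 -c "
from h import *
s,Rm=st();print(Rm[:,2].round(3))
import numpy as np
x=np.load('axis.npy');d=s['tool_pos'][:2]-x[:2];print(np.hypot(*d),np.degrees(np.arctan2(d[1],d[0])))
"
```

```text
t: 29.15
tool_pos: [0.6112, 0.243, 0.2455]
tool_rot: [-3.052, -0.695, 0.066]
wrist_force: [-0.5, 0.5, -2.7]
opening: 0.0186
t 29.15 pos [0.6112 0.243  0.2455] psi -64.4 tilt 2.5 F [-0.5  0.5 -2.7] open 18.6 q [ 0.67  0.23  0.29 -0.03 -1.67  1.35]
[-0.044  0.001 -0.999]
0.06712717885484519 25.417273040790427
```

```bash
cat > circ.py <<'E'
from h import *
import sys
n=int(sys.argv[1]); step=float(sys.argv[2])
s,Rm=st(); x=np.load('axis.npy'); c=x[:2]; d=s['tool_pos'][:2]-c
th=np.arctan2(d[1],d[0]); print('R',round(np.hypot(*d)*1e3,1),'turn',round(np.degrees(th-x[2])%360,1))
p=s['tool_pos'].copy()
for k in range(1,n+1):
    a=th+np.radians(step)*k
    T=np.array([c[0]+.0655*np.cos(a),c[1]+.0655*np.sin(a),.245])
    T[2]=p[2]+(.245-p[2])/(n-k+1)
    sh=Rm.T@(T-p); p=T; print('%.3f %.3f %.3f'%tuple(sh))
E
python3 circ.py 5 10
```

```text
t 29.15 pos [0.6112 0.243  0.2455] psi -64.4 tilt 2.5 F [-0.5  0.5 -2.7] open 18.6 q [ 0.67  0.23  0.29 -0.03 -1.67  1.35]
R 67.1 turn 359.7
-0.003 -0.011 0.000
-0.003 -0.011 0.000
-0.005 -0.010 0.000
-0.006 -0.009 0.001
-0.008 -0.008 0.001
```

```bash
python3 -m jog '-0.001 -0.011 0 0 1; -0.003 -0.011 0 0 1; -0.005 -0.01 0 0 1; -0.006 -0.009 0 0 1; -0.008 -0.008 0.001 0 1'; python3 circ.py 5 10
```

```text
t: 29.65
tool_pos: [0.5772, 0.2751, 0.2454]
tool_rot: [-3.061, -0.682, 0.042]
wrist_force: [6.0, 2.9, 1.4]
opening: 0.0188
t 29.65 pos [0.5772 0.2751 0.2454] psi -64.9 tilt 1.56 F [6.  2.9 1.4] open 18.8 q [ 0.75  0.17  0.22 -0.02 -1.64  1.26]
R 66.5 turn 40.7
-0.009 -0.007 0.000
-0.009 -0.006 0.000
-0.010 -0.005 0.000
-0.011 -0.003 0.000
-0.011 -0.001 0.000
```

```bash
python3 -m jog '-0.009 -0.007 0 0 1; -0.009 -0.006 0 0 1; -0.01 -0.005 0 0 1; -0.011 -0.003 0 0 1; -0.011 -0.001 0 0 1'; python3 circ.py 5 10
```

```text
t: 30.15
tool_pos: [0.5253, 0.2746, 0.2455]
tool_rot: [-3.064, -0.677, 0.027]
wrist_force: [6.7, -0.0, -4.0]
opening: 0.0188
t 30.15 pos [0.5253 0.2746 0.2455] psi -65.1 tilt 1.0 F [ 6.7 -0.  -4. ] open 18.8 q [ 0.81  0.03  0.07 -0.01 -1.62  1.19]
R 65.4 turn 87.0
-0.011 0.000 0.000
-0.011 0.003 0.000
-0.011 0.004 0.000
-0.010 0.006 0.000
-0.008 0.008 0.000
```

```bash
python3 -m jog '-0.011 0 0 0 1; -0.011 0.003 0 0 1; -0.011 0.004 0 0 1; -0.01 0.006 0 0 1; -0.008 0.008 0 0 1'; python3 circ.py 5 10
```

```text
t: 30.65
tool_pos: [0.4904, 0.2354, 0.2454]
tool_rot: [-3.06, -0.676, 0.008]
wrist_force: [3.4, 6.4, -2.3]
opening: 0.019
t 30.65 pos [0.4904 0.2354 0.2454] psi -65.1 tilt 0.51 F [ 3.4  6.4 -2.3] open 19.0 q [ 0.81 -0.11 -0.06 -0.01 -1.61  1.19]
R 63.8 turn 134.9
-0.008 0.008 0.000
-0.006 0.010 0.000
-0.004 0.011 0.000
-0.002 0.011 -0.000
0.000 0.011 -0.000
```

```bash
python3 -m jog '-0.007 0.008 0 0 1; -0.005 0.01 0 0 1; -0.004 0.011 0 0 1; -0.002 0.011 0 0 1; 0 0.011 0 0 1'; python3 circ.py 5 10; python3 -c "
from h import *
p,d=optics.capture('scene');crop(p,(170,80,350,250),'s20.png',4)"
```

```text
t: 31.15
tool_pos: [0.4937, 0.1868, 0.2455]
tool_rot: [-3.045, -0.683, 0.0]
wrist_force: [-4.8, 4.2, -0.4]
opening: 0.0189
t 31.15 pos [0.4937 0.1868 0.2455] psi -64.7 tilt 1.22 F [-4.8  4.2 -0.4] open 18.9 q [ 0.73 -0.16 -0.1  -0.02 -1.61  1.28]
R 63.1 turn 180.0
-0.001 0.011 -0.000
0.003 0.011 -0.000
0.005 0.010 -0.000
0.007 0.009 -0.000
0.008 0.008 -0.000
```

View pics/s20.png

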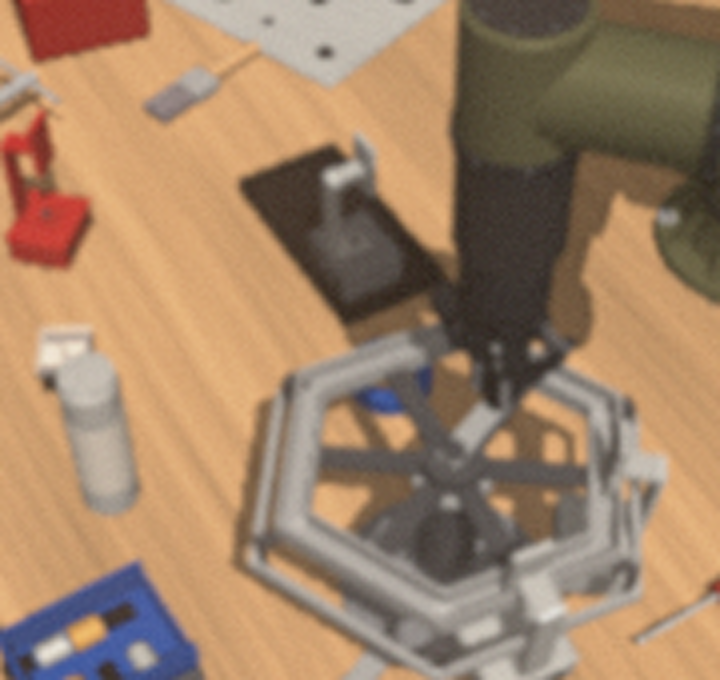

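Half way round; both carriers are still on (tabs near (640,465) and (540,590) in this crop). Continuing.

```bash
python3 -m jog '0.001 0.011 0 0 1; 0.003 0.011 0 0 1; 0.005 0.01 0 0 1; 0.007 0.009 0 0 1; 0.008 0.008 0 0 1'; python3 circ.py 5 10
```

```text
t: 31.7
tool_pos: [0.533, 0.1529, 0.2455]
tool_rot: [-3.039, -0.69, 0.011]
wrist_force: [-3.1, 2.7, 0.2]
opening: 0.0192
t 31.7 pos [0.533  0.1529 0.2455] psi -64.4 tilt 1.49 F [-3.1  2.7  0.2] open 19.2 q [ 0.63 -0.08 -0.03 -0.03 -1.61  1.39]
R 63.7 turn 228.3
0.008 0.008 -0.000
0.010 0.005 -0.000
0.011 0.003 0.000
0.011 0.001 0.000
0.011 -0.001 0.000
```

```bash
python3 -m jog '0.009 0.007 0 0 1; 0.01 0.005 0 0 1; 0.011 0.003 0 0 1; 0.011 0.001 0 0 1; 0.011 -0.001 0 0 1'; python3 circ.py 5 10
```

```text
t: 32.2
tool_pos: [0.5835, 0.158, 0.2455]
tool_rot: [-3.045, -0.69, 0.032]
wrist_force: [-5.5, -4.7, -0.4]
opening: 0.0187
t 32.2 pos [0.5835 0.158  0.2455] psi -64.5 tilt 1.58 F [-5.5 -4.7 -0.4] open 18.7 q [ 0.58  0.07  0.11 -0.02 -1.63  1.43]
R 65.1 turn 274.7
0.011 -0.002 -0.000
0.011 -0.004 0.000
0.010 -0.006 0.000
0.009 -0.007 0.000
0.007 -0.009 0.000
```

```bash
python3 -m jog '0.011 -0.002 0 0 1; 0.011 -0.004 0 0 1; 0.01 -0.006 0 0 1; 0.009 -0.007 0 0 1; 0.007 -0.009 0 0 1'; python3 circ.py 5 8
```

```text
t: 32.7
tool_pos: [0.6147, 0.1968, 0.2455]
tool_rot: [-3.061, -0.683, 0.048]
wrist_force: [3.4, -7.4, -3.3]
opening: 0.019
t 32.7 pos [0.6147 0.1968 0.2455] psi -64.9 tilt 1.78 F [ 3.4 -7.4 -3.3] open 19.0 q [ 0.61  0.19  0.24 -0.02 -1.65  1.4 ]
R 66.5 turn 319.2
0.005 -0.008 0.000
0.004 -0.008 0.000
0.003 -0.009 0.000
0.002 -0.009 0.000
0.001 -0.009 0.000
```

```bash
python3 -m jog '0.005 -0.008 0 0 1; 0.004 -0.008 0 0 1; 0.004 -0.009 0 0 1; 0.003 -0.008 0 0 1; 0 -0.005 0 0 1'; python3 circ.py 2 3
```

```text
t: 33.2
tool_pos: [0.6146, 0.2339, 0.2456]
tool_rot: [3.063, 0.673, -0.052]
wrist_force: [6.2, -0.7, -3.9]
opening: 0.0194
t 33.2 pos [0.6146 0.2339 0.2456] psi -65.2 tilt 1.92 F [ 6.2 -0.7 -3.9] open 19.4 q [ 0.66  0.22  0.28 -0.01 -1.66  1.34]
R 67.0 turn 351.4
-0.001 -0.004 0.000
0.000 -0.003 0.000
```

```bash
python3 -m jog '0 -0.005 0 0 1; 0 -0.004 0 0 1; 0 0 0 0 1; 0 0 0 0 1'; python3 circ.py 2 3; python3 -c "
from h import *
i=cam('wrist');p,d=optics.capture('wrist');cv2.imwrite('pics/w21.png',p[:,:,::-1])"
```

```text
t: 33.6
tool_pos: [0.6114, 0.2425, 0.2456]
tool_rot: [3.063, 0.672, -0.048]
wrist_force: [1.1, -2.7, -2.1]
opening: 0.0192
t 33.6 pos [0.6114 0.2425 0.2456] psi -65.3 tilt 1.79 F [ 1.1 -2.7 -2.1] open 19.2 q [ 0.68  0.22  0.28 -0.01 -1.66  1.33]
R 67.2 turn 359.3
-0.002 -0.003 0.000
-0.000 -0.003 0.000
```

View pics/w21.png

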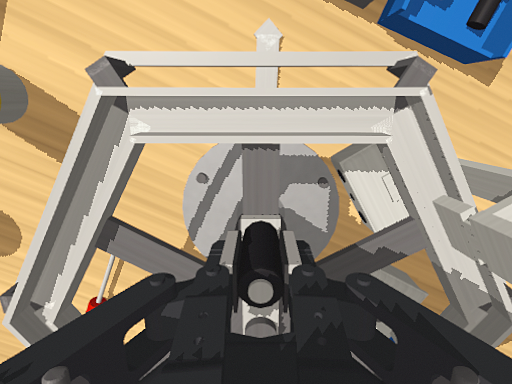

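```bash
python3 -m jog '0 -0.001 0 0 1; 0 0 0 0 0.4; 0 0 0 0 0.2; 0 0 0 0 -0.2; 0 0 0 0 -0.4'; python3 -m jog '0 0 -0.01 0 -0.4; 0 0 -0.03 0 -1; 0 0 -0.04 0 -1; 0 0 0 0 -1'; python3 -c "
from h import *
s,Rm=st()
i=cam('wrist');p,d=optics.capture('wrist');cv2.imwrite('pics/w22.png',p[:,:,::-1]);W=cloud(i,d)
x=np.load('axis.npy')
m=(W[...,2]>.258)&(W[...,2]<.27)&(np.hypot(W[...,0]-.61,W[...,1]-.243)<.025)
print(m.sum(),cv2.minEnclosingCircle((W[m][:,:2]*1000).astype(np.float32)))
plan([((.45,-.05,.38),296)],step=.04)
"
```

```text
t: 34.15
tool_pos: [0.6111, 0.2438, 0.2473]
tool_rot: [3.065, 0.672, -0.045]
wrist_force: [0.2, -0.4, 0.5]
opening: 0.0592
t: 34.55
tool_pos: [0.6128, 0.2443, 0.332]
tool_rot: [3.064, 0.673, -0.045]
wrist_force: [-0.2, -0.1, 1.6]
opening: 0.0853
t 34.55 pos [0.6128 0.2443 0.332 ] psi -65.2 tilt 1.66 F [-0.2 -0.1  1.6] open 85.3 q [ 0.68  0.26  0.48 -0.01 -1.82  1.32]
627 ((611.0281982421875, 242.82266235351562), 9.848724365234375)
t 34.6 pos [0.6123 0.2447 0.3289] psi -65.2 tilt 1.86 F [-0.1  1.2 -0.5] open 85.2 q [ 0.68  0.26  0.47 -0.01 -1.82  1.32]
-0.0303 0.0221 -0.0048 -0.002
-0.0303 0.0221 -0.0048 -0.002
-0.0304 0.022 -0.0047 -0.002
-0.0304 0.022 -0.0048 -0.003
-0.0305 0.0219 -0.0047 -0.002
-0.0305 0.0218 -0.0048 -0.003
-0.0306 0.0217 -0.0047 -0.002
-0.0306 0.0217 -0.0048 -0.003
-0.0306 0.0216 -0.0047 -0.002
--
```

View pics/w22.png

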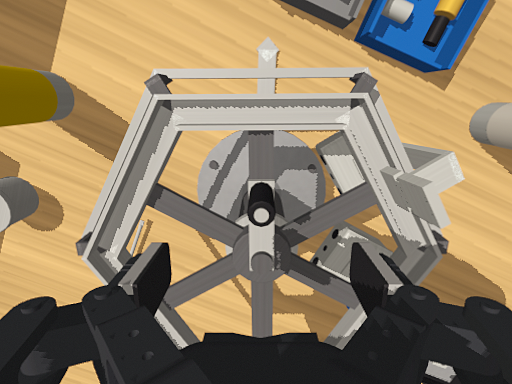

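```bash
python3 -m jog '0 0 -0.04 0 -1; -0.03 0.022 -0.01 0 -1; -0.03 0.022 0 0 -1; -0.03 0.022 0 0 -1; -0.03 0.022 0 0 -1'; python3 -m jog '-0.03 0.03 0 0 -1; -0.03 0.03 0 0 -1; -0.03 0.035 0 0 -1; -0.03 0.035 0 0 -1; 0 0.04 0 0 -1';python3 -m jog '0 0.045 0 0 -1; 0 0.045 0 0 -1; 0 0.045 0 0 -1; 0 0.04 0 0 -1; 0 0 0 0 -1';  python3 -c "
from h import *
st()
p,d=optics.capture('top');np.savez('tf.npz',p=p,d=d);cv2.imwrite('pics/t23.png',p[:,:,::-1]);crop(p,(130,110,290,290),'t23c.png',3.3)
p,d=optics.capture('scene');crop(p,(170,60,350,270),'s23.png',2.85)"
```

```text
t: 35.1
tool_pos: [0.5415, 0.1162, 0.3766]
tool_rot: [3.058, 0.681, -0.073]
wrist_force: [1.0, -1.0, 0.7]
opening: 0.0855
t: 35.6
tool_pos: [0.4989, -0.0953, 0.3848]
tool_rot: [3.057, 0.688, -0.064]
wrist_force: [1.9, 0.8, 0.8]
opening: 0.0854
t: 36.1
tool_pos: [0.5748, -0.2637, 0.3819]
tool_rot: [3.06, 0.685, -0.067]
wrist_force: [0.7, 0.6, -0.7]
opening: 0.0854
t 36.1 pos [ 0.5748 -0.2637  0.3819] psi -64.8 tilt 2.46 F [ 0.7  0.6 -0.7] open 85.4 q [-0.1   0.22  0.51  0.02 -1.91  2.12]
```

View pics/t23.png

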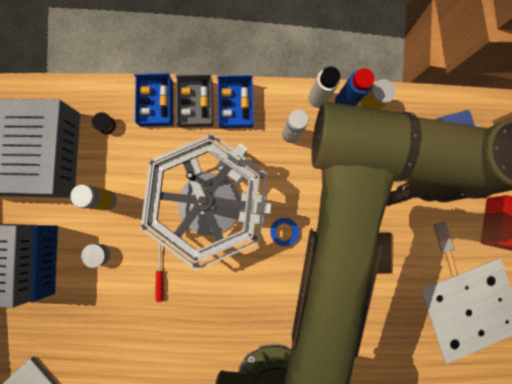

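View pics/s23.png

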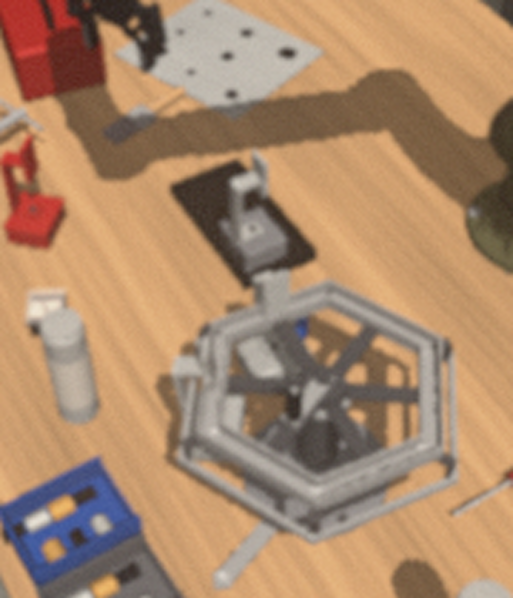

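View pics/t23c.png

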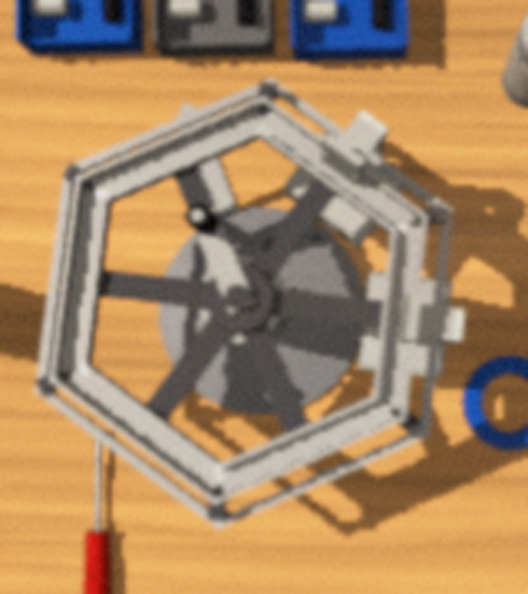

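```bash
python3 -c "
from h import *
f=np.load('tf.npz');g=np.load('top0.npz');i=cam('top')
x=np.load('axis.npy')
for nm,F in (('start',g),('end',f)):
  W=cloud(i,F['d']);z=W[...,2];r=np.hypot(W[...,0]-x[0],W[...,1]-x[1])
  m=(z>.245)&(z<.275)&(r<.09);q=W[m].mean(0);print(nm,'crank',q.round(4),np.degrees(np.arctan2(q[1]-x[1],q[0]-x[0])).round(2))
  m=((z>.24)&(z<.27)&(r>.1)&(r<.16)).astype(np.uint8);n,l=cv2.connectedComponents(m)
  for k in range(1,n):
    q=W[l==k]
    if len(q)>15: print('tab',q.mean(0).round(4),q[:,2].max().round(4),cv2.minAreaRect((q[:,:2]*1000).astype(np.float32)))
"
```

```text
start crank [0.6089 0.2412 0.2603] 24.85
tab [0.6583 0.1329 0.252 ] 0.2563 ((658.30712890625, 132.6699981689453), (36.2911491394043, 9.39067268371582), 53.200157165527344)
end crank [0.6089 0.2409 0.2608] 24.58
tab [0.6637 0.1327 0.2512] 0.257 ((664.2215576171875, 132.6216583251953), (36.12690734863281, 9.42471981048584), 54.947509765625)
tab [0.5367 0.0763 0.2527] 0.2578 ((536.6864013671875, 76.09651184082031), (9.088134765625, 33.61769485473633), 84.79541778564453)
```

```bash
python3 -c "
from h import *
f=np.load('tf.npz');i=cam('top');W=cloud(i,f['d']);x=np.load('axis.npy')
for a in (265.7,325.7):
  t=np.radians(a);n=np.array([np.cos(t),np.sin(t)]);tt=np.array([-n[1],n[0]])
  h=(W[...,:2]-x[:2])@n;s=(W[...,:2]-x[:2])@tt;z=W[...,2]
  m=(z>.095)&(z<.125)&(abs(s)<.04)&(h>.09)&(h<.19)
  P=np.polyfit(h[m],z[m],1);print(a,m.sum(),'slope deg',np.degrees(np.arctan(P[0])),'z at h=.13',np.polyval(P,.13),h[m].min(),h[m].max())
  m=(z>.225)&(z<.262)&(abs(s)<.03)&(h>.1)&(h<.16);P=np.polyfit(z[m],h[m],1);print(' tab dh/dz deg',np.degrees(np.arctan(P[0])),m.sum())
"
```

```text
265.7 208 slope deg -5.21006596374854 z at h=.13 0.10932825428634602 0.09951890854689024 0.17391797195526504
 tab dh/dz deg 11.939755028453993 62
325.7 193 slope deg -2.1680929523796584 z at h=.13 0.10942799305126492 0.09836004377020362 0.1634609935062944
 tab dh/dz deg 13.413571928952578 82
```

```bash
python3 -c "
from cell import manip
print(manip.job_done())"
```

```text
the job is handed in; nothing more can be done
None
```

The batch is changed and the job is handed in at about 36 s of the 210 s. Only one grey enclosure (done2) and two bare ones were present. I looked for a third bare one and saw none.

- **Grey enclosure:** I lifted done2 off the 300° side by its carrier and stood it upright in the black tray. Its box sits flat on the tray floor, inside the walls.
- **Bare enclosures:** I hung one on the 240° side and one on the 300° side, each over the lip and lowered, with the rack still parked.
- **Full turn:** I led the crank once round anticlockwise, back to the pointer, and let go. The last images show the crank within about 0.3° of its starting direction.
- **Last checks:** Both carriers stayed on. Their box tops are at 109 mm against the 110 mm expected when seated. The cans, tape, tin, screwdriver and meter look undisturbed, and the robot is clear of everything.

Some readings disagreed or were weak:
- **Wrist force:** it showed no clear contact when the parts were set down. I judged seating by the height at which the tool stopped and by the depth images.
- **Hanging angle:** both hung enclosures lean slightly, about 5° and 2° by their box tops. A rougher fit on the grip tabs gave 12° to 13°, which I trust less.
- **Rack axis:** while turning, the crank radius read 63 to 67 mm against the nominal 65 mm. That suggests my estimate of the axis was about 2 mm off.

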